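# Put the sanding block away behind the bypass doors

### The job

Put the cork sanding block away in the left-hand bay of the low plywood case, whose two flat sliding doors run on a double track along its top. First slide the blue upper door fully to the right, then slide the wooden lower door by its finger hole fully to the right, beneath the blue one; lay the block flat on the floor of the uncovered left bay, and slide the lower door fully back to the left so that the whole case ends closed. Leave the steel weight on the bench where it is.

Things in the scene. Friction and masses are not known exactly. Their poses are not given: they have to be found in the camera images.
- bench_case: Low plywood case, fixed, 176 (x) x 336 (y) x 75 mm high; on 8 mm feet; origin at the centre of its underside (z = 8 mm over the bench; all heights here are from it), y along its length to the left, x away from the robot, z up. Inside 160 x 320 mm, floor at height 6, walls 8 thick; 5 mm ledges on the long walls at 46-50. A divider at y = 0, up to 30 high, makes a left bay (y > 0) and a right bay with a tape roll 24 high.
- upper_door (a joint): Travel (m) of the blue upper door to the right, along the case's -y: 0 = fully left, 0.184 = fully right, over the right bay. Panel 158 (x) x 136 (y) x 10 mm, its top 72 mm above the case's underside. Runs clear above the lower door; about 1.5 N of friction and light damping; stays where left.
- pull_bar (a point): Centre of the top face of the aluminium pull bar that stands on the blue upper door near its right edge. The bar is 100 mm long along the case's x, 14 mm wide along y, and rises 22 mm above the door, from 72 to 94 mm above the case's underside. Axes as the case's.
- lower_door (a joint): Travel (m) of the light wooden lower door to the right, along the case's -y: 0 = fully left, over the left bay, 0.130 = fully right, which uncovers the left 130 mm of the inside. Panel 158 (x) x 190 (y) x 10 mm, 50 to 60 mm above the case's underside. About 1.5 N of friction, light damping; stays where left.
- finger_hole (a point): Centre, at the top face (60 mm above the case's underside), of the dark-rimmed rectangular hole through the lower door, 80 mm along the case's x and 42 mm along y; its left side is 7 mm from the door's left edge. The upper door may hide it at first; once that is fully right the hole is always free. Axes as the case's.
- left_bay (a point): Point on the floor of the left bay (6 mm above the case's underside), in the middle of the 130 mm long opening that is free when both doors are fully right. Axes as the case's.
- block_centre (a point): Centre of the brown cork sanding block, loose, 32 (its x) x 90 (its y) x 26 mm high, about 50 g, lying flat on the bench. Axes are the block's own, z up.
- weight_centre (a point): Centre of the bright ground steel weight, loose, 30 (its x) x 50 (its y) x 30 mm high, 0.35 kg, lying on the bench; not to be moved.

How it is judged:
On the way, in this order (a step that is already met when the one before it is completed fails the run):
1. the upper door is fully right and the lower door fully right beneath it (each within 10 mm of its stop) (value of joint upper_door above 0.174 m and value of joint lower_door above 0.12 m), for 0.2 s.
2. the block lies flat on the floor of the left bay, let go, with the lower door still open (x of block_centre in the frame of bench_case between -0.075 and 0.075 m and y of block_centre in the frame of bench_case between 0.01 and 0.155 m and z of block_centre in the frame of bench_case between 0.01 and 0.025 m and angle between block_centre's own z axis and vertical below 0.15 rad and linear speed of sanding_block below 0.02 m/s and contact force between the fingers and sanding_block below 0.1 N and value of joint lower_door above 0.09 m), for 0.2 s.
At the end, for the whole second after the job is handed in: The sanding block lies flat (within 0.15 rad) and at rest on the floor of the left bay, the upper door is within 10 mm of fully right and the lower door within 10 mm of fully left, so that the case is closed (x of block_centre in the frame of bench_case between -0.075 and 0.075 m and y of block_centre in the frame of bench_case between 0.01 and 0.155 m and z of block_centre in the frame of bench_case between 0.01 and 0.025 m and angle between block_centre's own z axis and vertical below 0.15 rad and linear speed of sanding_block below 0.02 m/s and value of joint upper_door above 0.174 m and value of joint lower_door below 0.01 m); the robot touches nothing.
It fails at once if the steel weight is moved by more than 30 mm (distance of weight_centre from where it was at the start of the episode above 0.03 m).
It also fails if it takes over 72 s, if anything falls off the work surface, if the arm or the gripper's body presses on something with over 40 N, if the wrist force passes 120 N, or if a joint passes its speed limit or range.

### The arm

A 7-joint arm with a two-finger parallel gripper is mounted at the origin on a cart in front of the work surface, level with it; the furniture and walls round the work are solid. World frame = base frame: x ahead of the robot, y to its left, z up, the work surface at z = 0. Lengths are in m, angles in rad, forces in N, time in s.
With the tool pointing down it reaches from about 0.425 to 1.025 m from the base axis. Payload 9.4 kg.
Tool frame: the origin (TCP) lies between the finger pads; the fingertips stand ahead of it and the grasp point (between the pads) is the TCP (manip.finger_overhang is the z of the fingertips in the tool frame, in m); z points along the fingers, y is the direction in which the jaws open and shut (so a half turn about z gives the same grasp; the last joint's range is limited). The gripper opens to 85 mm and grips with 20 to 120 N. Pads are 22 mm wide; open, the fingers measure 114 mm over their backs; the gripper's body (76 mm by 85 mm) begins 54 mm behind the grasp point. The pads swing forward as they close: fully open they stand 13 mm farther back than shut.
Start: joints at [-1.363, 0.599, -0.003, 1.599, 0.002, 0.943, -0.08], TCP at [0.204, 0.696, 0.25] pointing down, gripper open.
Joint ranges: [-2.57, 2.57], [-0.35, 1.97], [-1.29, 1.29], [0.11, 2.56], [-1.05, 4.19], [0.11, 1.86], [-2.63, 2.63]. Speed limits (rad/s): [2.22, 2.22, 3.01, 3.01, 3.14, 3.14, 3.14].

### API

Orientations are given as [roll, pitch, yaw] about the fixed x, y, z axes, in that order (R = Rz(yaw) Ry(pitch) Rx(roll)).
In Python, from plant import manip gives the robot as it stands.
- The arm moves only by the tool step_arm, never from a script. Its argument "deltas" is a list of rows, each an object of numbers: "tx", "ty", "tz": the shift along the tool's x, y, z as a fraction of full scale; "ax", "ay", "az": the turn, a rotation vector about the tool's x, y, z as a fraction of full scale; "gripper": the closure, from -1 (fully open) to 1 (shut), so that 0 is half open. A call has 1 to 5 rows; each row shifts and turns the pose as measured when the row begins, along the tool's axes as they then stand; what a row does not reach is not made up. Full scale, the value 1, is 40 mm for a shift and 0.12 rad for a turn. A row lasts 1/8 s, in which the tool goes at most 62.5 mm and 10.7 degrees, less where a joint would pass 70% of its speed; a pose out of reach is approached as far as the arm can. A call with a number of a shift or a turn outside -1 to 1 is refused whole. A call with a gripper value outside its range is refused whole. The fingers move at their own pace and stop on an object; the grip force is fixed at half the most. Time passes only in rows, so rows that do not move let the fingers close. It gives the time, the measured TCP pose, the force and the opening at its end, in the units of the state.
- manip.state(): the state, without advancing time (a new reading comes with each control period).
- manip.read_camera(name): name is "scene" or "side" or "wrist"; returns the picture (400x640x3 uint8, red, green, blue); there is no depth.
- manip.camera_params(name): a dict with "mtx" (3x3 intrinsics, pixels), "k1" (the pictures are not rectified: a ray, as slopes to the right and down, at radius r is drawn at 1 + k1 r^2 times it, then the intrinsics apply), "world_to_cam" (4x4, takes a point from world to camera coordinates). Camera axes: x right, y up, looking along -z (the intrinsics and any distortion apply to the point x, -y, -z); pixel columns grow to the right and rows downward; lengths in m; the calibration is good to about 2 mm. A picture is of the moment at which its call begins: read the wrist's pose just before it. camera_params takes no time and is no camera call; for the wrist camera it gives the pose at the moment of the call.
- manip.job_done(): hands the job in, once; it reports no verdict.
Trained networks look in the newest picture that a camera, given by its name, has taken for a name from the list of things; names that differ only in an ending like _2 or _b are one class to them, and where a whole thing is asked for, a point or a joint stands for the part that bears it (a point fixed in the world has none). Each returns a list of dicts, best first, with "p" (0 to 1); they miss things now and then, are a little off and sometimes report something else, mostly with a low value. They report only what shows in the picture. A call takes as long as a camera call.
- manip.cut_out(thing, camera): "pixels" (400x640 bool, what is visible of it) and "location" ([column, row] in pixels, amid what is visible of it).
The state is a dict: "time": time; "joint_pos": joint angles; "qd": joint speeds; "tau": joint torques, N m; "position": TCP position; "orientation": TCP orientation; "force": force on the tool from outside, world axes, zero at the start; "moment": the same for the moment, N m; "opening": finger opening in m.
Only numpy, scipy, OpenCV 4.12 (cv2) and the standard library are available. Lean on these libraries where they do the work, as an engineer would, in place of code of your own. Each camera call takes 0.05 s, during which the arm holds its last target. There are 200 camera calls.

## Working session

There is one attempt and no reset: what is moved stays moved. The work goes in short steps, Python scripts to look and compute and a tool call to move; the robot and the scene stay as the last step left them, time stands still between calls to the robot, and variables do not carry over. Pictures are saved under pics/ and viewed, about 8 in all and at most 12, crops included, and the job is handed in when it is done.

Besides the shell and the picture viewer there is one more tool, called after "Call:" as name([rows], argument=value, ...), one row to a line, values as JSON. step_arm: Moves the arm, as the interface text tells. Shift numbers are shares of 40 mm and turn numbers shares of 0.12 rad, none past 1 either way. Its arguments: {"type":"object","properties":{"deltas":{"type":"array"}},"required":["deltas"]}

```bash
ls; mkdir -p pics; python3 - <<'E'
from plant import manip
import cv2,numpy as np
print(manip.state(), manip.finger_overhang)
ims=[]
for c in ["scene","side"]:
    im=manip.read_camera(c); cv2.imwrite(f"pics/{c}0.png",im[:,:,::-1])
    p=manip.camera_params(c); print(c,p)
    for t in ["bench_case","upper_door","pull_bar","lower_door","block_centre","weight_centre"]:
        r=manip.cut_out(t,c)
        print(t,[(round(q["p"],2),np.round(q["location"]),int(q["pixels"].sum())) for q in r[:2]])
E
```

```text
pics
{'time': 0.0, 'joint_pos': array([-1.36267308,  0.60015486, -0.00254855,  1.60016282,  0.00182115,
        0.94287271, -0.07983962]), 'qd': array([-0.00026292, -0.00034794, -0.00035739, -0.00084497,  0.00134876,
        0.00046481, -0.0007217 ]), 'tau': array([ 9.65825420e-04, -7.76444435e+01,  1.56559914e+00, -2.58007693e+01,
        1.23962515e-02,  9.10182571e-03,  1.83510082e-05]), 'position': array([0.20360487, 0.69535065, 0.24938361]), 'orientation': array([-3.14000488e+00,  1.59849016e-04,  2.85680529e+00]), 'force': array([-0.3588064 ,  0.06608141,  1.16496482]), 'moment': array([0.01695807, 0.00700502, 0.01201132]), 'opening': 0.08524803296899429} 0.019
scene {'mtx': array([[400.41653938,   0.        , 321.67698419],
       [  0.        , 400.41653938, 194.68313137],
       [  0.        ,   0.        ,   1.        ]]), 'k1': -0.0796774619930637, 'world_to_cam': array([[ 0.49113728, -0.87100656,  0.01147826, -0.08492103],
       [ 0.671437  ,  0.38693425,  0.63202393, -0.47088107],
       [-0.55493832, -0.30270358,  0.77486386, -0.56808842],
       [ 0.        ,  0.     
[... 424 characters left out ...]
        , 321.96922863],
       [  0.        , 383.3336625 , 202.7017446 ],
       [  0.        ,   0.        ,   1.        ]]), 'k1': -0.022255092432507926, 'world_to_cam': array([[-0.99051502, -0.13719174, -0.00764352,  0.53509801],
       [ 0.05871584, -0.47290572,  0.8791545 , -0.01885708],
       [-0.1242274 ,  0.87036694,  0.47647554, -1.08038406],
       [ 0.        ,  0.        ,  0.        ,  1.        ]])}
bench_case [(0.58, array([283., 257.]), 9136)]
upper_door [(0.88, array([283., 251.]), 3390)]
pull_bar [(0.6, array([284., 251.]), 3386)]
lower_door [(0.79, array([276., 229.]), 389)]
block_centre [(0.55, array([285., 185.]), 282)]
weight_centre [(0.49, array([368., 229.]), 244)]
```

```bash
cat > h.py <<'E'
import numpy as np,cv2
from plant import manip
F=np.diag([1.,-1,-1])
def ray(c,uv,P=None):
    P=P or manip.camera_params(c); d=np.array([P["k1"],0,0,0,0.])
    W=P["world_to_cam"]; R=W[:3,:3]; o=-R.T@W[:3,3]
    n=cv2.undistortPoints(np.array([[uv]],float),P["mtx"],d)[0,0]
    return o,R.T@(F@np.array([n[0],n[1],1]))
def at(c,uv,z,P=None):
    o,d=ray(c,uv,P); return o+d*(z-o[2])/d[2]
def proj(c,X,P=None):
    P=P or manip.camera_params(c); W=P["world_to_cam"]
    X=np.atleast_2d(X)@W[:3,:3].T+W[:3,3]
    return cv2.projectPoints((X@F).astype(float),np.zeros(3),np.zeros(3),P["mtx"],np.array([P["k1"],0,0,0,0.]))[0][:,0]
E
python3 - <<'E'
import cv2
a=cv2.imread('pics/scene0.png')[60:310,150:500]; cv2.imwrite('pics/a.png',cv2.resize(a,None,fx=2.2,fy=2.2,interpolation=cv2.INTER_CUBIC))
a=cv2.imread('pics/side0.png')[140:390,150:500]; cv2.imwrite('pics/b.png',cv2.resize(a,None,fx=2.2,fy=2.2,interpolation=cv2.INTER_CUBIC))
E
```

```text
(no output)
```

View pics/a.png

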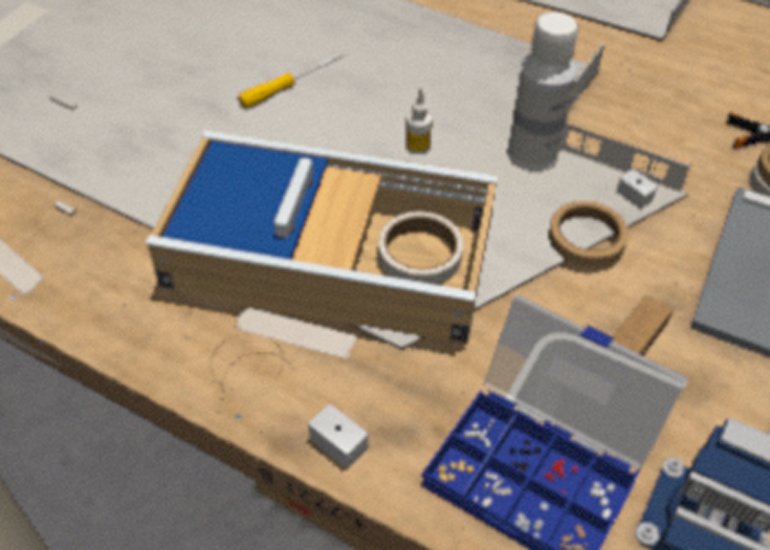

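View pics/b.png

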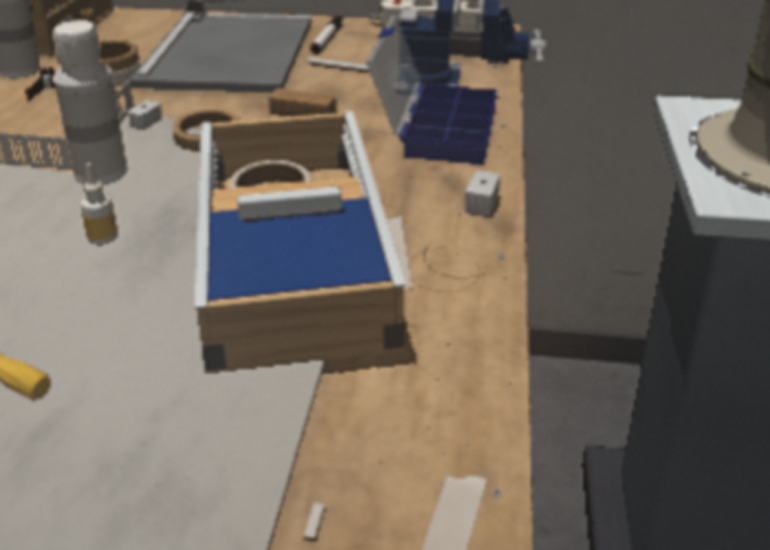

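The scene picture shows the case with its top corners at crop (205,135), (496,180), (474,297) and (149,242). The blue door is on the left with the bar on it. The weight is at (338,435), and the block at (643,325) is partly behind the organiser's lid. The side crop agrees, with the block at (302,103).

```bash
python3 - <<'E'
from h import *
from scipy.optimize import least_squares
S=lambda u,v:np.array([u/2.2+150,v/2.2+60]); D=lambda u,v:np.array([u/2.2+150,v/2.2+140])
s=[S(205,135),S(496,180),S(474,297),S(149,242)]
for q in s: print(at("scene",q,.083).round(4))
# local corners: FL(+x,+y) FR NR NL
L=np.array([[.088,.168],[.088,-.168],[-.088,-.168],[-.088,.168]])
d=[D(200,305),D(408,285)] # side: far(+x),+y end ; near, +y end
d=[(D(197,305),[.088,.168]),(D(408,286),[-.088,.168]),(D(203,124),[.088,-.168]),(D(352,114),[-.088,-.168])]
def w(p,l,z):
    c,s_=np.cos(p[2]),np.sin(p[2]); return np.array([p[0]+c*l[0]-s_*l[1],p[1]+s_*l[0]+c*l[1],z])
def res(p):
    a=[(proj("scene",w(p,l,.083))[0]-q) for l,q in zip(L,s)]
    b=[(proj("side",w(p,l,.083))[0]-q) for q,l in d]
    return np.ravel(a+b)
r=least_squares(res,[.7,.1,0]); print(r.x,r.fun.reshape(-1,2).round(1))
p=r.x
print("bar scene",at("scene",S(304,162),.102),at("scene",S(284,232),.102),at("side",D(290,198),.102))
print("weight",at("scene",S(338,425),.03),at("side",D(482,180),.03))
for n,f,z in [("scene",S,.026),("side",D,.026)]:
  pass
print("block scene", [at("scene",S(*q),.026).round(3) for q in [(648,296),(672,308),(643,352),(614,335)]])
print("block side", [at("side",D(*q),.026).round(3) for q in [(270,95),(335,100)]],[at("side",D(*q),.0).round(3) for q in [(270,110),(335,115)]])
# triangulate organizer lid corners roughly
print("lid top scene",[at("scene",S(*q),z).round(3) for q in [(515,297),(686,382)] for z in (.05,.1)])
P=manip.camera_params("wrist"); print(P["world_to_cam"],P["mtx"]); R=P["world_to_cam"]; print(-R[:3,:3].T@R[:3,3])
for c in("scene","side"):
  P=manip.camera_params(c)["world_to_cam"];print(c,-P[:3,:3].T@P[:3,3])
a=cv2.imread('pics/scene0.png')[180:300,330:450]; b=cv2.imread('pics/side0.png')[160:240,250:370]
cv2.imwrite('pics/c.png',np.vstack([cv2.resize(a,None,fx=5,fy=5,interpolation=2)[:390],cv2.resize(b,(600,400),interpolation=2)[:210]]))
E
```

```text
[0.62   0.4779 0.083 ]
[0.7177 0.1613 0.083 ]
[0.5578 0.1117 0.083 ]
[0.4584 0.4282 0.083 ]
[0.5897262  0.29745932 0.3018051 ] [[-1.1 -1.7]
 [ 0.3 -1.8]
 [-0.1  0.8]
 [-2.   0.2]
 [ 0.2 -0.1]
 [-0.9 -1.9]
 [ 0.4 -1.2]
 [ 0.2 -2.1]]
bar scene [0.62045862 0.34396063 0.102     ] [0.52394734 0.30595587 0.102     ] [0.57714543 0.34270172 0.102     ]
weight [0.39745436 0.16933437 0.03      ] [0.39642234 0.16740603 0.03      ]
block scene [array([ 0.696, -0.033,  0.026]), array([ 0.693, -0.06 ,  0.026]), array([ 0.623, -0.052,  0.026]), array([ 0.629, -0.019,  0.026])]
block side [array([ 0.698, -0.032,  0.026]), array([ 0.604, -0.028,  0.026])] [array([ 0.701, -0.037,  0.   ]), array([ 0.606, -0.033,  0.   ])]
lid top scene [array([0.605, 0.084, 0.05 ]), array([0.564, 0.074, 0.1  ]), array([ 0.591, -0.1  ,  0.05 ]), array([ 0.551, -0.097,  0.1  ])]
[[ 2.80700048e-01  9.59795368e-01 -5.78399223e-04 -7.25373792e-01]
 [-9.21442791e-01  2.69314772e-01 -2.80022743e-01  3.70779142e-02]
 [-2.68608760e-01  7.91353592e-02  9.59993192e-01 -3.80260525e-01]
 [ 0.00000000e+00  0.00000000e+00  0.00000000e+00  1.00000000e+00]] [[281.4749324    0.         318.45110162]
 [  0.         281.4749324  199.11931577]
 [  0.           0.           1.        ]]
[0.13563633 0.71631683 0.37501062]
scene [ 0.04262082 -0.06372916  0.73877403]
side [0.39691652 1.00482397 0.53544491]
```

View pics/c.png

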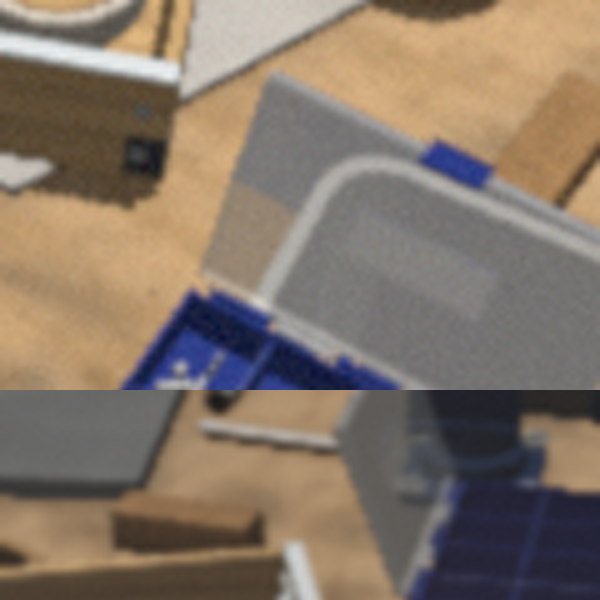

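```bash
cat >> h.py <<'E'
from scipy.spatial.transform import Rotation as Ro
CASE=[.5897,.2975,.302]
def cw(lx,ly,z,p=None):
    p=p or CASE; c,s=np.cos(p[2]),np.sin(p[2]); return np.array([p[0]+c*lx-s*ly,p[1]+s*lx+c*ly,z])
def plan(T,yaw,g,smax=1.0,amax=1.0):
    """print rows from the present pose to T with the tool down"""
    import json
    s=manip.state(); p=np.array(s["position"]); R=Ro.from_euler("xyz",s["orientation"])
    Rt=Ro.from_euler("xyz",[np.pi,0,yaw]); n=0; rows=[]
    while n<30:
        d=R.inv().apply(T-p)/.04; a=(R.inv()*Rt).as_rotvec()/.12
        if np.linalg.norm(d)<.03 and np.linalg.norm(a)<.05: break
        k=max(1,np.ceil(np.linalg.norm(d)/smax-1e-6),np.ceil(np.linalg.norm(a)/amax-1e-6)); d=np.round(d/k,2); a=np.round(a/k,2)
        rows.append(dict(zip(["tx","ty","tz","ax","ay","az"],[float(v) for v in np.r_[d,a]]),gripper=g))
        p=p+R.apply(d*.04); R=R*Ro.from_rotvec(a*.12); n+=1
    print(np.round(s["position"],4),np.round(s["orientation"],3),"F",np.round(s["force"],1),"t",s["time"])
    for i in range(0,len(rows),5): print(json.dumps(rows[i:i+5]))
E
python3 -c "
from h import *
plan(cw(-.005,.075,.25),1.873,1)"
```

```text
[0.2037 0.6958 0.2503] [3.142 0.    2.857] F [0.7 0.1 0.2] t 0.7
[{"tx": -0.84, "ty": -0.41, "tz": 0.0, "ax": 0.0, "ay": 0.0, "az": 0.63, "gripper": 1}, {"tx": -0.87, "ty": -0.35, "tz": 0.0, "ax": 0.0, "ay": 0.0, "az": 0.63, "gripper": 1}, {"tx": -0.89, "ty": -0.28, "tz": 0.0, "ax": 0.0, "ay": 0.0, "az": 0.63, "gripper": 1}, {"tx": -0.91, "ty": -0.21, "tz": 0.0, "ax": 0.0, "ay": 0.0, "az": 0.63, "gripper": 1}, {"tx": -0.92, "ty": -0.14, "tz": 0.0, "ax": 0.0, "ay": 0.0, "az": 0.63, "gripper": 1}]
[{"tx": -0.93, "ty": -0.07, "tz": 0.0, "ax": 0.0, "ay": 0.0, "az": 0.63, "gripper": 1}, {"tx": -0.94, "ty": -0.0, "tz": 0.0, "ax": 0.0, "ay": 0.0, "az": 0.63, "gripper": 1}, {"tx": -0.93, "ty": 0.07, "tz": 0.0, "ax": 0.0, "ay": 0.0, "az": 0.63, "gripper": 1}, {"tx": -0.93, "ty": 0.14, "tz": 0.0, "ax": 0.0, "ay": 0.0, "az": 0.63, "gripper": 1}, {"tx": -0.91, "ty": 0.21, "tz": 0.0, "ax": 0.0, "ay": 0.0, "az": 0.63, "gripper": 1}]
[{"tx": -0.9, "ty": 0.27, "tz": 0.0, "ax": 0.0, "ay": 0.0, "az": 0.63, "gripper": 1}, {"tx": -0.87, "ty": 0.34, "tz": 0.0, "ax": 0.0, "ay": 0.0, "az": 0.63, "gripper": 1}, {"tx": -0.84, "ty": 0.41, "tz": 0.01, "ax": 0.0, "ay": 0.0, "az": 0.64, "gripper": 1}]
```

Call:
step_arm([
  {"tx":-0.84,"ty":-0.41,"az":0.63,"gripper":1},
  {"tx":-0.87,"ty":-0.35,"az":0.63,"gripper":1},
  {"tx":-0.89,"ty":-0.28,"az":0.63,"gripper":1},
  {"tx":-0.91,"ty":-0.21,"az":0.63,"gripper":1},
  {"tx":-0.92,"ty":-0.14,"az":0.63,"gripper":1},
])

```text
schema error: expected keys tx, ty, tz, ax, ay, az, gripper
```

Call:
step_arm([
  {"tx":-0.93,"ty":-0.07,"az":0.63,"gripper":1},
  {"tx":-0.94,"ty":0,"az":0.63,"gripper":1},
  {"tx":-0.93,"ty":0.07,"az":0.63,"gripper":1},
  {"tx":-0.93,"ty":0.14,"az":0.63,"gripper":1},
  {"tx":-0.91,"ty":0.21,"az":0.63,"gripper":1},
])

```text
schema error: expected keys tx, ty, tz, ax, ay, az, gripper
```

```bash
python3 -c "
from h import *
plan(cw(-.005,.075,.25),1.873,1)"
```

```text
[0.2037 0.6958 0.2503] [3.142 0.    2.857] F [0.7 0.1 0.2] t 0.7
[{"tx": -0.84, "ty": -0.41, "tz": 0.0, "ax": 0.0, "ay": 0.0, "az": 0.63, "gripper": 1}, {"tx": -0.87, "ty": -0.35, "tz": 0.0, "ax": 0.0, "ay": 0.0, "az": 0.63, "gripper": 1}, {"tx": -0.89, "ty": -0.28, "tz": 0.0, "ax": 0.0, "ay": 0.0, "az": 0.63, "gripper": 1}, {"tx": -0.91, "ty": -0.21, "tz": 0.0, "ax": 0.0, "ay": 0.0, "az": 0.63, "gripper": 1}, {"tx": -0.92, "ty": -0.14, "tz": 0.0, "ax": 0.0, "ay": 0.0, "az": 0.63, "gripper": 1}]
[{"tx": -0.93, "ty": -0.07, "tz": 0.0, "ax": 0.0, "ay": 0.0, "az": 0.63, "gripper": 1}, {"tx": -0.94, "ty": -0.0, "tz": 0.0, "ax": 0.0, "ay": 0.0, "az": 0.63, "gripper": 1}, {"tx": -0.93, "ty": 0.07, "tz": 0.0, "ax": 0.0, "ay": 0.0, "az": 0.63, "gripper": 1}, {"tx": -0.93, "ty": 0.14, "tz": 0.0, "ax": 0.0, "ay": 0.0, "az": 0.63, "gripper": 1}, {"tx": -0.91, "ty": 0.21, "tz": 0.0, "ax": 0.0, "ay": 0.0, "az": 0.63, "gripper": 1}]
[{"tx": -0.9, "ty": 0.27, "tz": 0.0, "ax": 0.0, "ay": 0.0, "az": 0.63, "gripper": 1}, {"tx": -0.87, "ty": 0.34, "tz": 0.0, "ax": 0.0, "ay": 0.0, "az": 0.63, "gripper": 1}, {"tx": -0.84, "ty": 0.41, "tz": 0.01, "ax": 0.0, "ay": 0.0, "az": 0.64, "gripper": 1}]
```

All seven keys are required.

Call:
step_arm([
  {"tx":-0.84,"ty":-0.41,"tz":0,"ax":0,"ay":0,"az":0.63,"gripper":1},
  {"tx":-0.87,"ty":-0.35,"tz":0,"ax":0,"ay":0,"az":0.63,"gripper":1},
  {"tx":-0.89,"ty":-0.28,"tz":0,"ax":0,"ay":0,"az":0.63,"gripper":1},
  {"tx":-0.91,"ty":-0.21,"tz":0,"ax":0,"ay":0,"az":0.63,"gripper":1},
  {"tx":-0.92,"ty":-0.14,"tz":0,"ax":0,"ay":0,"az":0.63,"gripper":1},
])

```text
time: 1.32
position: [0.3453, 0.5646, 0.2501]
orientation: [3.141, -0.002, 2.464]
force: [-0.2, -0.7, 0.6]
opening: 0.0003
```

Call:
step_arm([
  {"tx":-0.93,"ty":-0.07,"tz":0,"ax":0,"ay":0,"az":0.63,"gripper":1},
  {"tx":-0.94,"ty":0,"tz":0,"ax":0,"ay":0,"az":0.63,"gripper":1},
  {"tx":-0.93,"ty":0.07,"tz":0,"ax":0,"ay":0,"az":0.63,"gripper":1},
  {"tx":-0.93,"ty":0.14,"tz":0,"ax":0,"ay":0,"az":0.63,"gripper":1},
  {"tx":-0.91,"ty":0.21,"tz":0,"ax":0,"ay":0,"az":0.63,"gripper":1},
])

```text
time: 1.95
position: [0.49, 0.4226, 0.2513]
orientation: [3.139, -0.002, 2.055]
force: [0.2, 0.3, 0.5]
opening: 0.0001
```

```bash
python3 -c "
from h import *
plan(cw(-.005,.075,.25),1.873,1)"
```

```text
[0.49   0.4226 0.2513] [ 3.139e+00 -2.000e-03  2.055e+00] F [0.2 0.3 0.5] t 1.95
[{"tx": -0.69, "ty": 0.32, "tz": 0.01, "ax": 0.01, "ay": -0.01, "az": 0.51, "gripper": 1}, {"tx": -0.66, "ty": 0.36, "tz": 0.01, "ax": 0.0, "ay": -0.0, "az": 0.51, "gripper": 1}, {"tx": -0.65, "ty": 0.41, "tz": 0.01, "ax": 0.01, "ay": -0.01, "az": 0.5, "gripper": 1}]
```

Call:
step_arm([
  {"tx":-0.69,"ty":0.32,"tz":0.01,"ax":0.01,"ay":-0.01,"az":0.51,"gripper":1},
  {"tx":-0.66,"ty":0.36,"tz":0.01,"ax":0,"ay":0,"az":0.51,"gripper":1},
  {"tx":-0.65,"ty":0.41,"tz":0.01,"ax":0.01,"ay":-0.01,"az":0.5,"gripper":1},
  {"tx":0,"ty":0,"tz":0,"ax":0,"ay":0,"az":0,"gripper":1},
])

```text
time: 2.45
position: [0.5701, 0.3544, 0.2514]
orientation: [3.14, 0.002, 1.847]
force: [-0.1, -0.5, 0.0]
opening: 0.0001
```

```bash
python3 -c "
from h import *
P=manip.camera_params('wrist');im=manip.read_camera('wrist').copy()
for ly in(.168,-.168):
  for lx in(.088,-.088): print(proj('wrist',cw(lx,ly,.083),P))
def line(pts,col): cv2.polylines(im,[np.int32(np.round(proj('wrist',np.array(pts),P)*8))],True,col,1,16,3)
line([cw(x,y,.083) for x,y in[(.088,.168),(.088,-.168),(-.088,-.168),(-.088,.168)]],(255,0,0))
line([cw(x,y,.102) for x,y in[(.05,.043),(.05,.029),(-.05,.029),(-.05,.043)]],(0,255,0))
cv2.imwrite('pics/w1.png',im[:,:,::-1])
plan(cw(-.005,.075,.25),1.873,1)"
```

```text
[[408.24096523  74.97768395]]
[[225.73621808  79.98202949]]
[[391.47835271 355.01877118]]
[[256.3714589  357.94086097]]
[0.5689 0.3557 0.2513] [3.140e+00 1.000e-03 1.849e+00] F [-0.3  0.1  0.2] t 2.5
[{"tx": 0.33, "ty": -0.07, "tz": 0.03, "ax": 0.01, "ay": 0.01, "az": -0.2, "gripper": 1}]
```

View pics/w1.png

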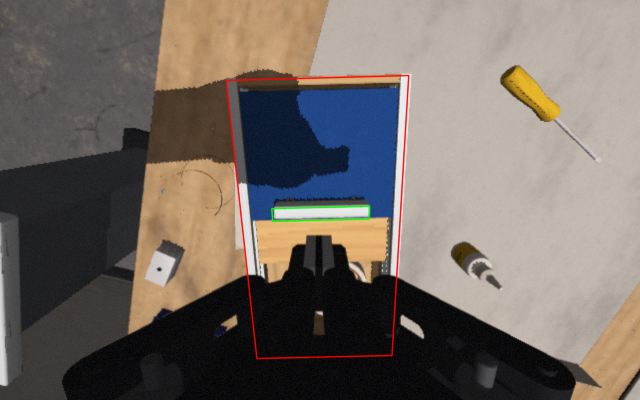

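The fitted outline lies on the case, with the top-left corner at (228,80) and the top-right at (409,75). The predicted bar rectangle lies on the bar at (320,212), so the case pose holds. Next I go down beside the bar.

```bash
python3 -c "
from h import *
plan(cw(-.004,.075,.107),1.873,1)"
```

```text
[0.5689 0.3557 0.2513] [3.140e+00 1.000e-03 1.849e+00] F [-0.3  0.1  0.2] t 2.5
[{"tx": 0.08, "ty": -0.01, "tz": 0.9, "ax": 0.0, "ay": 0.0, "az": -0.05, "gripper": 1}, {"tx": 0.08, "ty": -0.01, "tz": 0.9, "ax": 0.0, "ay": 0.0, "az": -0.05, "gripper": 1}, {"tx": 0.09, "ty": -0.01, "tz": 0.9, "ax": 0.01, "ay": 0.0, "az": -0.05, "gripper": 1}, {"tx": 0.08, "ty": -0.01, "tz": 0.91, "ax": 0.0, "ay": 0.01, "az": -0.05, "gripper": 1}]
```

Call:
step_arm([
  {"tx":0.15,"ty":-0.02,"tz":0.9,"ax":0,"ay":0,"az":-0.1,"gripper":1},
  {"tx":0.15,"ty":-0.02,"tz":0.9,"ax":0,"ay":0,"az":-0.1,"gripper":1},
  {"tx":0.03,"ty":0,"tz":0.9,"ax":0,"ay":0,"az":0,"gripper":1},
  {"tx":0,"ty":0,"tz":0.6,"ax":0,"ay":0,"az":0,"gripper":1},
  {"tx":0,"ty":0,"tz":0,"ax":0,"ay":0,"az":0,"gripper":1},
])

```text
time: 3.12
position: [0.5611, 0.37, 0.1174]
orientation: [3.139, -0.003, 1.876]
force: [-0.2, -0.7, -0.0]
opening: -0.0001
```

```bash
python3 -c "
from h import *
plan(cw(-.004,.075,.107),1.873,1)
print('target of push')
plan(cw(-.004,.043+.011-.184,.107),1.873,1,.6)"
```

```text
[0.5611 0.37   0.1174] [ 3.139e+00 -3.000e-03  1.876e+00] F [-0.2 -0.7 -0. ] t 3.125
[{"tx": -0.07, "ty": 0.04, "tz": 0.26, "ax": 0.02, "ay": -0.03, "az": 0.02, "gripper": 1}]
target of push
[0.5611 0.37   0.1174] [ 3.139e+00 -3.000e-03  1.876e+00] F [-0.2 -0.7 -0. ] t 3.125
[{"tx": -0.58, "ty": 0.0, "tz": 0.03, "ax": 0.0, "ay": -0.0, "az": 0.0, "gripper": 1}, {"tx": -0.58, "ty": 0.0, "tz": 0.03, "ax": 0.0, "ay": -0.0, "az": 0.0, "gripper": 1}, {"tx": -0.58, "ty": 0.0, "tz": 0.03, "ax": 0.0, "ay": -0.0, "az": 0.0, "gripper": 1}, {"tx": -0.58, "ty": 0.0, "tz": 0.03, "ax": 0.0, "ay": -0.0, "az": 0.0, "gripper": 1}, {"tx": -0.57, "ty": 0.01, "tz": 0.02, "ax": 0.0, "ay": -0.01, "az": 0.0, "gripper": 1}]
[{"tx": -0.58, "ty": 0.0, "tz": 0.03, "ax": 0.0, "ay": -0.0, "az": 0.01, "gripper": 1}, {"tx": -0.57, "ty": 0.01, "tz": 0.02, "ax": 0.01, "ay": -0.01, "az": 0.0, "gripper": 1}, {"tx": -0.58, "ty": 0.01, "tz": 0.03, "ax": 0.0, "ay": -0.0, "az": 0.01, "gripper": 1}, {"tx": -0.57, "ty": 0.0, "tz": 0.03, "ax": 0.01, "ay": -0.01, "az": 0.0, "gripper": 1}]
```

Call:
step_arm([
  {"tx":0,"ty":0,"tz":0.26,"ax":0.01,"ay":-0.02,"az":0.02,"gripper":1},
  {"tx":-0.5,"ty":0,"tz":0,"ax":0,"ay":0,"az":0,"gripper":1},
  {"tx":-0.5,"ty":0,"tz":0,"ax":0,"ay":0,"az":0,"gripper":1},
  {"tx":-0.5,"ty":0,"tz":0,"ax":0,"ay":0,"az":0,"gripper":1},
  {"tx":-0.5,"ty":0,"tz":0,"ax":0,"ay":0,"az":0,"gripper":1},
])

```text
time: 3.75
position: [0.5867, 0.2909, 0.1096]
orientation: [3.136, -0.004, 1.875]
force: [-0.4, 1.8, -1.5]
opening: 0.0003
```

Call:
step_arm([
  {"tx":-0.5,"ty":0,"tz":0,"ax":0,"ay":0,"az":0,"gripper":1},
  {"tx":-0.5,"ty":0,"tz":0,"ax":0,"ay":0,"az":0,"gripper":1},
  {"tx":-0.5,"ty":0,"tz":0,"ax":0,"ay":0,"az":0,"gripper":1},
  {"tx":-0.5,"ty":0,"tz":0,"ax":0,"ay":0,"az":0,"gripper":1},
])

```text
time: 4.25
position: [0.6124, 0.208, 0.1098]
orientation: [3.136, -0.004, 1.873]
force: [-0.1, 2.1, -0.3]
opening: 0.0001
```

```bash
python3 -c "
from h import *
plan(cw(-.004,.043+.011-.184,.107),1.873,1,.6)"
```

```text
[0.6124 0.208  0.1098] [ 3.136 -0.004  1.873] F [-0.1  2.1 -0.3] t 4.25
[{"tx": -0.47, "ty": 0.01, "tz": 0.03, "ax": 0.02, "ay": -0.01, "az": 0.0, "gripper": 1}, {"tx": -0.47, "ty": 0.01, "tz": 0.04, "ax": 0.02, "ay": -0.02, "az": 0.0, "gripper": 1}]
```

Call:
step_arm([
  {"tx":-0.4,"ty":0,"tz":0,"ax":0,"ay":0,"az":0,"gripper":1},
  {"tx":-0.3,"ty":0,"tz":0,"ax":0,"ay":0,"az":0,"gripper":1},
  {"tx":-0.15,"ty":0,"tz":0,"ax":0,"ay":0,"az":0,"gripper":1},
])

```text
time: 4.62
position: [0.6222, 0.1767, 0.1098]
orientation: [3.137, -0.009, 1.874]
force: [-9.2, 24.4, 3.6]
opening: 0.0
```

Call:
step_arm([
  {"tx":-0.15,"ty":0,"tz":0,"ax":0,"ay":0,"az":0,"gripper":1},
])

```text
time: 4.75
position: [0.6222, 0.1767, 0.1098]
orientation: [3.138, -0.016, 1.879]
force: [-8.4, 18.9, 4.6]
opening: 0.0001
```

Call:
step_arm([
  {"tx":-0.15,"ty":0,"tz":0,"ax":0,"ay":0,"az":0,"gripper":1},
])

```text
time: 4.88
position: [0.6222, 0.1766, 0.1099]
orientation: [3.139, -0.022, 1.884]
force: [-7.1, 15.5, 3.7]
opening: -0.0002
```

```bash
python3 -c "
from h import *
plan(cw(-.0,.125,.2),1.873,1)"
```

```text
[0.6222 0.1766 0.1099] [ 3.139 -0.022  1.884] F [-7.1 15.5  3.7] t 4.875
[{"tx": 0.9, "ty": 0.03, "tz": -0.3, "ax": 0.0, "ay": -0.03, "az": 0.01, "gripper": 1}, {"tx": 0.9, "ty": 0.03, "tz": -0.31, "ax": 0.0, "ay": -0.03, "az": 0.01, "gripper": 1}, {"tx": 0.9, "ty": 0.03, "tz": -0.31, "ax": 0.0, "ay": -0.02, "az": 0.01, "gripper": 1}, {"tx": 0.9, "ty": 0.02, "tz": -0.31, "ax": 0.01, "ay": -0.03, "az": 0.02, "gripper": 1}, {"tx": 0.89, "ty": 0.02, "tz": -0.31, "ax": 0.0, "ay": -0.02, "az": 0.01, "gripper": 1}]
[{"tx": 0.89, "ty": 0.02, "tz": -0.32, "ax": 0.01, "ay": -0.03, "az": 0.02, "gripper": 1}, {"tx": 0.9, "ty": 0.02, "tz": -0.32, "ax": 0.0, "ay": -0.02, "az": 0.01, "gripper": 1}]
```

Call:
step_arm([
  {"tx":0.3,"ty":0,"tz":-0.9,"ax":0,"ay":-0.1,"az":0.05,"gripper":1},
  {"tx":0.9,"ty":0.02,"tz":-0.6,"ax":0,"ay":-0.08,"az":0.03,"gripper":1},
  {"tx":1,"ty":0.03,"tz":-0.5,"ax":0,"ay":0,"az":0,"gripper":1},
  {"tx":1,"ty":0.03,"tz":-0.4,"ax":0,"ay":0,"az":0,"gripper":1},
  {"tx":1,"ty":0.03,"tz":-0.1,"ax":0,"ay":0,"az":0,"gripper":1},
])

```text
time: 5.5
position: [0.5775, 0.3369, 0.2135]
orientation: [3.138, 0.002, 1.869]
force: [0.2, 0.5, -0.3]
opening: -0.0001
```

Call:
step_arm([
  {"tx":1,"ty":0.02,"tz":0,"ax":0,"ay":0,"az":0,"gripper":1},
  {"tx":1,"ty":0.02,"tz":0,"ax":0,"ay":0,"az":0,"gripper":1},
  {"tx":0,"ty":0,"tz":0,"ax":0,"ay":0,"az":0,"gripper":1},
])

```text
time: 5.88
position: [0.5538, 0.4198, 0.2141]
orientation: [3.135, 0.001, 1.875]
force: [0.3, 0.5, -0.4]
opening: 0.0002
```

```bash
python3 -c "
from h import *
P=manip.camera_params('wrist');im=manip.read_camera('wrist').copy()
print([(q['p'],q['location']) for q in manip.cut_out('finger_hole','wrist')])
def line(pts,col): cv2.polylines(im,[np.int32(np.round(proj('wrist',np.array(pts),P)*8))],True,col,1,16,3)
R=lambda x0,x1,y0,y1,z:[cw(x,y,z) for x,y in[(x1,y1),(x1,y0),(x0,y0),(x0,y1)]]
line(R(-.088,.088,-.168,.168,.083),(255,0,0))
line(R(-.04,.04,.111,.153,.068),(0,255,0))
line(R(-.079,.079,-.160,-.024,.080),(255,255,0))
cv2.imwrite('pics/w2.png',im[:,:,::-1])
plan(cw(0,.130,.073),1.873,1)"
```

```text
[(0.62, [313.5, 220.7])]
[0.5557 0.4155 0.2143] [3.135e+00 3.000e-03 1.871e+00] F [ 0.5 -0.2 -0.3] t 5.975
[{"tx": 0.05, "ty": -0.02, "tz": 0.88, "ax": 0.01, "ay": 0.01, "az": -0.01, "gripper": 1}, {"tx": 0.05, "ty": -0.02, "tz": 0.88, "ax": 0.01, "ay": 0.01, "az": -0.0, "gripper": 1}, {"tx": 0.04, "ty": -0.02, "tz": 0.89, "ax": 0.02, "ay": 0.0, "az": -0.01, "gripper": 1}, {"tx": 0.05, "ty": -0.02, "tz": 0.88, "ax": 0.01, "ay": 0.01, "az": -0.0, "gripper": 1}]
```

View pics/w2.png

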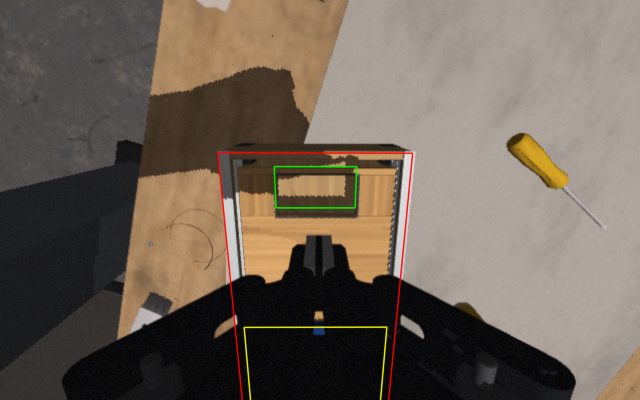

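The hole shows at columns 275–357, rows 174–215. That is about 7 mm right of where I predicted it, so its centre is near local y = 0.124. The network's (313,221) is off from the picture. The case outline still fits.

```bash
python3 -c "
from h import *
P=manip.camera_params('wrist')
for uv in [(275,174),(357,174),(275,215),(357,215)]:
  X=at('wrist',uv,.068,P)-cw(0,0,.068); c,s=np.cos(.302),np.sin(.302); print(np.round([c*X[0]+s*X[1],-s*X[0]+c*X[1]],4))
plan(cw(0,.124,.070),1.873,1)"
```

```text
[-0.0385  0.1404]
[0.0417 0.1401]
[-0.0404  0.0979]
[0.0432 0.0976]
[0.5557 0.4155 0.2143] [3.135e+00 3.000e-03 1.871e+00] F [ 0.5 -0.2 -0.3] t 5.975
[{"tx": 0.01, "ty": -0.02, "tz": 0.9, "ax": 0.01, "ay": 0.01, "az": -0.01, "gripper": 1}, {"tx": 0.01, "ty": -0.02, "tz": 0.9, "ax": 0.01, "ay": 0.01, "az": -0.0, "gripper": 1}, {"tx": 0.01, "ty": -0.02, "tz": 0.9, "ax": 0.02, "ay": 0.0, "az": -0.01, "gripper": 1}, {"tx": 0.01, "ty": -0.02, "tz": 0.91, "ax": 0.01, "ay": 0.01, "az": -0.0, "gripper": 1}]
```

Call:
step_arm([
  {"tx":0,"ty":-0.02,"tz":0.9,"ax":0.01,"ay":0.01,"az":0,"gripper":1},
  {"tx":0,"ty":-0.02,"tz":0.9,"ax":0.01,"ay":0,"az":0,"gripper":1},
  {"tx":0,"ty":-0.02,"tz":0.6,"ax":0.02,"ay":0,"az":0,"gripper":1},
  {"tx":0,"ty":0,"tz":0,"ax":0,"ay":0,"az":0,"gripper":1},
  {"tx":0,"ty":0,"tz":0,"ax":0,"ay":0,"az":0,"gripper":1},
])

```text
time: 6.6
position: [0.56, 0.4062, 0.1183]
orientation: [3.136, 0.006, 1.861]
force: [0.1, -0.3, 0.4]
opening: -0.0004
```

```bash
python3 -c "
from h import *
P=manip.camera_params('wrist');im=manip.read_camera('wrist').copy()
def line(pts,col): cv2.polylines(im,[np.int32(np.round(proj('wrist',np.array(pts),P)*8))],True,col,1,16,3)
R=lambda x0,x1,y0,y1,z:[cw(x,y,z) for x,y in[(x1,y1),(x1,y0),(x0,y0),(x0,y1)]]
line(R(-.088,.088,-.168,.168,.083),(255,0,0))
line(R(-.04,.04,.103,.145,.068),(0,255,0))
cv2.imwrite('pics/w3.png',im[:,:,::-1])
plan(cw(0,.124,.070),1.873,1)"
```

```text
[0.5599 0.4062 0.1184] [3.136 0.006 1.861] F [ 0.6 -0.2  0. ] t 6.65
[{"tx": 0.14, "ty": -0.05, "tz": 0.6, "ax": 0.02, "ay": 0.02, "az": -0.05, "gripper": 1}, {"tx": 0.15, "ty": -0.06, "tz": 0.61, "ax": 0.03, "ay": 0.03, "az": -0.05, "gripper": 1}]
```

View pics/w3.png

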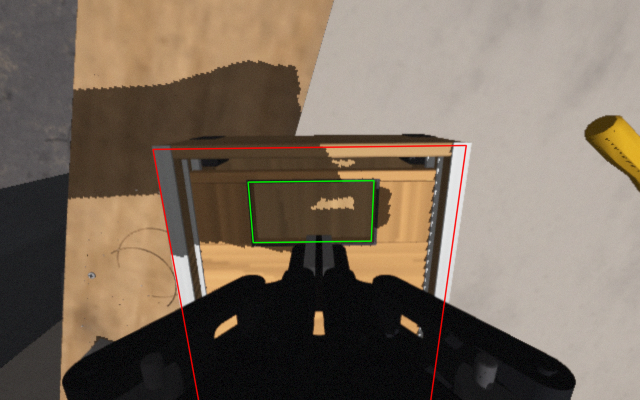

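```bash
python3 -c "
from h import *
P=manip.camera_params('wrist');im=manip.read_camera('wrist')[140:290,180:460]
im=np.clip(im.astype(float)*1.8,0,255).astype('uint8')
cv2.imwrite('pics/w4.png',cv2.resize(im[:,:,::-1],None,fx=2.8,fy=2.8,interpolation=2))"
```

```text
(no output)
```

View pics/w4.png

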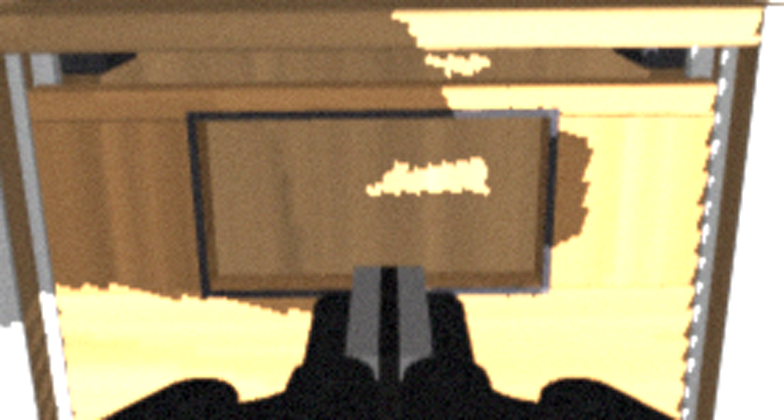

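The hole is clear: cols 248–378, rows 180–245 in the full picture. It matches the green rectangle (local y 0.103–0.145), and a gap beside the wall shows the door starts slightly open. Now I insert the fingers.

Call:
step_arm([
  {"tx":0.3,"ty":-0.08,"tz":0.1,"ax":0.03,"ay":0.03,"az":-0.1,"gripper":1},
  {"tx":0.08,"ty":-0.02,"tz":0.6,"ax":0,"ay":0,"az":0,"gripper":1},
  {"tx":0,"ty":0,"tz":0.6,"ax":0,"ay":0,"az":0,"gripper":1},
  {"tx":0,"ty":0,"tz":0.1,"ax":0,"ay":0,"az":0,"gripper":1},
])

```text
time: 7.2
position: [0.5512, 0.4251, 0.0647]
orientation: [3.134, -0.003, 1.878]
force: [0.5, 0.3, 0.3]
opening: 0.0002
```

```bash
python3 -c "
from h import *
plan(cw(0,.124,.070),1.873,1)
plan(cw(0,-.011,.070),1.873,1,.5)"
```

```text
[0.5512 0.4251 0.0647] [ 3.134e+00 -3.000e-03  1.878e+00] F [0.5 0.3 0.3] t 7.2
[{"tx": -0.23, "ty": -0.03, "tz": -0.13, "ax": 0.06, "ay": -0.03, "az": 0.04, "gripper": 1}]
[0.5512 0.4251 0.0647] [ 3.134e+00 -3.000e-03  1.878e+00] F [0.5 0.3 0.3] t 7.2
[{"tx": -0.45, "ty": -0.01, "tz": -0.02, "ax": 0.01, "ay": -0.0, "az": 0.01, "gripper": 1}, {"tx": -0.45, "ty": -0.0, "tz": -0.02, "ax": 0.01, "ay": -0.0, "az": 0.0, "gripper": 1}, {"tx": -0.45, "ty": -0.01, "tz": -0.02, "ax": 0.01, "ay": -0.0, "az": 0.01, "gripper": 1}, {"tx": -0.45, "ty": -0.0, "tz": -0.02, "ax": 0.01, "ay": -0.01, "az": 0.0, "gripper": 1}, {"tx": -0.45, "ty": -0.01, "tz": -0.02, "ax": 0.01, "ay": -0.0, "az": 0.01, "gripper": 1}]
[{"tx": -0.45, "ty": -0.0, "tz": -0.01, "ax": 0.0, "ay": -0.01, "az": 0.0, "gripper": 1}, {"tx": -0.45, "ty": -0.01, "tz": -0.02, "ax": 0.01, "ay": -0.0, "az": 0.01, "gripper": 1}, {"tx": -0.46, "ty": -0.0, "tz": -0.01, "ax": 0.0, "ay": -0.01, "az": 0.0, "gripper": 1}]
```

Call:
step_arm([
  {"tx":-0.45,"ty":0,"tz":-0.08,"ax":0.03,"ay":0,"az":0.03,"gripper":1},
  {"tx":-0.45,"ty":0,"tz":0,"ax":0,"ay":0,"az":0,"gripper":1},
  {"tx":-0.45,"ty":0,"tz":0,"ax":0,"ay":0,"az":0,"gripper":1},
  {"tx":-0.45,"ty":0,"tz":0,"ax":0,"ay":0,"az":0,"gripper":1},
])

```text
time: 7.7
position: [0.574, 0.3544, 0.0703]
orientation: [3.135, -0.005, 1.876]
force: [-0.9, 1.9, -0.9]
opening: 0.0
```

Call:
step_arm([
  {"tx":-0.45,"ty":0,"tz":0,"ax":0,"ay":0,"az":0,"gripper":1},
  {"tx":-0.3,"ty":0,"tz":0,"ax":0,"ay":0,"az":0,"gripper":1},
  {"tx":-0.2,"ty":0,"tz":0,"ax":0,"ay":0,"az":0,"gripper":1},
])

```text
time: 8.07
position: [0.5869, 0.3133, 0.0705]
orientation: [3.136, -0.005, 1.874]
force: [-1.4, 1.6, -0.2]
opening: 0.0
```

```bash
python3 -c "
from h import *
plan(cw(0,-.011,.070),1.873,1,.5)"
```

```text
[0.5869 0.3133 0.0705] [ 3.136 -0.005  1.874] F [-1.4  1.6 -0.2] t 8.075
[{"tx": -0.34, "ty": -0.03, "tz": 0.0, "ax": 0.03, "ay": -0.02, "az": 0.0, "gripper": 1}, {"tx": -0.33, "ty": -0.02, "tz": 0.01, "ax": 0.02, "ay": -0.02, "az": 0.0, "gripper": 1}]
```

Call:
step_arm([
  {"tx":-0.3,"ty":0,"tz":0,"ax":0,"ay":0,"az":0,"gripper":1},
  {"tx":-0.25,"ty":0,"tz":0,"ax":0,"ay":0,"az":0,"gripper":1},
  {"tx":-0.15,"ty":0,"tz":0,"ax":0,"ay":0,"az":0,"gripper":1},
])

```text
time: 8.45
position: [0.5937, 0.2914, 0.0706]
orientation: [3.135, -0.012, 1.878]
force: [-9.4, 26.9, -0.7]
opening: -0.0001
```

Call:
step_arm([
  {"tx":-0.15,"ty":0,"tz":0,"ax":0,"ay":0,"az":0,"gripper":1},
  {"tx":-0.15,"ty":0,"tz":0,"ax":0,"ay":0,"az":0,"gripper":1},
])

```text
time: 8.7
position: [0.5936, 0.2915, 0.0707]
orientation: [3.135, -0.025, 1.888]
force: [-6.6, 15.5, 0.0]
opening: -0.0001
```

Call:
step_arm([
  {"tx":0.15,"ty":0,"tz":-0.5,"ax":0,"ay":-0.1,"az":0.06,"gripper":1},
  {"tx":0,"ty":0,"tz":-1,"ax":0,"ay":-0.1,"az":0.06,"gripper":1},
  {"tx":0,"ty":0,"tz":-1,"ax":0,"ay":0,"az":0,"gripper":-1},
  {"tx":0,"ty":0,"tz":-1,"ax":0,"ay":0,"az":0,"gripper":-1},
  {"tx":0,"ty":0,"tz":-0.8,"ax":0,"ay":0,"az":0,"gripper":-1},
])

```text
time: 9.32
position: [0.5908, 0.2947, 0.2448]
orientation: [3.138, 0.002, 1.875]
force: [0.2, 0.6, -0.1]
opening: 0.0543
```

```bash
python3 -c "
from h import *
im=manip.read_camera('scene')
for t in ['block_centre','weight_centre','upper_door','lower_door']:
  for q in manip.cut_out(t,'scene')[:2]:
    l=q['location']; print(t,round(q['p'],2),np.round(l))
    if t=='block_centre':
      c=cv2.findContours(q['pixels'].astype('uint8'),0,2)[0]; c=max(c,key=len)[:,0]; print([at('scene',x,.026)[:2].round(3) for x in c[::max(1,len(c)//12)]])
im2=manip.read_camera('side'); cv2.imwrite('pics/d.png',np.hstack([cv2.resize(im[80:240,190:470],(700,400))[:,:,::-1][:, :390],cv2.resize(im2[150:310,210:350],(350,400))[:,:,::-1]]))
plan(np.array([.65,-.037,.26]),0.08,-1)
plan(np.array([.65,-.037,.26]),3.22,-1)"
```

```text
block_centre 0.57 [446. 206.]
[array([ 0.692, -0.028]), array([ 0.661, -0.022]), array([ 0.648, -0.021]), array([ 0.637, -0.02 ]), array([ 0.625, -0.022]), array([ 0.622, -0.033]), array([ 0.623, -0.04 ]), array([ 0.621, -0.047]), array([ 0.64 , -0.053]), array([ 0.666, -0.058]), array([ 0.675, -0.058]), array([ 0.692, -0.052]), array([ 0.693, -0.042]), array([ 0.695, -0.034])]
weight_centre 0.66 [301. 261.]
upper_door 0.62 [340. 163.]
lower_door 0.93 [295. 148.]
[0.5898 0.2948 0.242 ] [3.141e+00 2.000e-03 1.875e+00] F [-0.5 -0.1 -0.6] t 9.625
[{"tx": -0.56, "ty": -0.07, "tz": -0.03, "ax": 0.0, "ay": 0.0, "az": 1.0, "gripper": -1}, {"tx": -0.56, "ty": -0.0, "tz": -0.03, "ax": 0.0, "ay": 0.0, "az": 1.0, "gripper": -1}, {"tx": -0.56, "ty": 0.06, "tz": -0.03, "ax": 0.0, "ay": 0.0, "az": 1.0, "gripper": -1}, {"tx": -0.55, "ty": 0.13, "tz": -0.03, "ax": 0.0, "ay": 0.0, "az": 1.0, "gripper": -1}, {"tx": -0.53, "ty": 0.2, "tz": -0.03, "ax": 0.0, "ay": 0.0, "az": 1.0, "gripper": -1}]
[{"tx": -0.5, "ty": 0.26, "tz": -0.03, "ax": 0.0, "ay": 0.0, "az": 1.0, "gripper": -1}, {"tx": -0.46, "ty": 0
[... 1271 characters left out ...]
, "ax": -0.0, "ay": 0.0, "az": -0.93, "gripper": -1}]
[{"tx": -0.54, "ty": -0.44, "tz": -0.03, "ax": -0.0, "ay": 0.0, "az": -0.94, "gripper": -1}, {"tx": -0.49, "ty": -0.5, "tz": -0.04, "ax": -0.0, "ay": 0.0, "az": -0.93, "gripper": -1}, {"tx": -0.43, "ty": -0.56, "tz": -0.03, "ax": -0.0, "ay": 0.0, "az": -0.94, "gripper": -1}, {"tx": -0.37, "ty": -0.6, "tz": -0.04, "ax": -0.0, "ay": 0.0, "az": -0.93, "gripper": -1}, {"tx": -0.3, "ty": -0.64, "tz": -0.03, "ax": -0.01, "ay": 0.0, "az": -0.94, "gripper": -1}]
[{"tx": -0.22, "ty": -0.67, "tz": -0.04, "ax": -0.0, "ay": 0.01, "az": -0.93, "gripper": -1}, {"tx": -0.15, "ty": -0.68, "tz": -0.03, "ax": -0.01, "ay": -0.0, "az": -0.94, "gripper": -1}]
```

View pics/d.png

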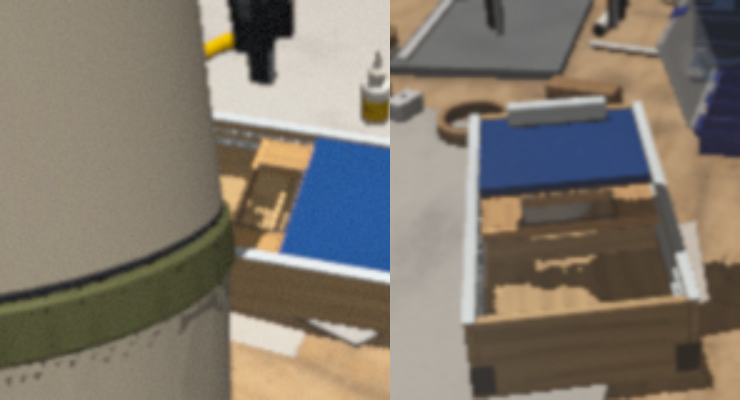

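Both doors sit at the right, with the left bay open and the blue door's edge against the right wall. Now over to the block. I choose the yaw that keeps the camera side away from the organiser lid.

Call:
step_arm([
  {"tx":-0.7,"ty":-0.07,"tz":0,"ax":0,"ay":0,"az":1,"gripper":-1},
  {"tx":-0.7,"ty":0,"tz":0,"ax":0,"ay":0,"az":1,"gripper":-1},
  {"tx":-0.7,"ty":0.08,"tz":0,"ax":0,"ay":0,"az":1,"gripper":-1},
  {"tx":-0.7,"ty":0.16,"tz":0,"ax":0,"ay":0,"az":1,"gripper":-1},
  {"tx":-0.66,"ty":0.25,"tz":0,"ax":0,"ay":0,"az":1,"gripper":-1},
])

```text
time: 10.25
position: [0.6127, 0.1534, 0.2349]
orientation: [-3.135, 0.009, 1.262]
force: [0.5, -0.7, -0.6]
opening: 0.0854
```

Call:
step_arm([
  {"tx":-0.5,"ty":0.26,"tz":0,"ax":0,"ay":0,"az":1,"gripper":-1},
  {"tx":-0.46,"ty":0.31,"tz":0,"ax":0,"ay":0,"az":1,"gripper":-1},
  {"tx":-0.42,"ty":0.37,"tz":0,"ax":0,"ay":0,"az":1,"gripper":-1},
  {"tx":-0.38,"ty":0.42,"tz":0,"ax":0,"ay":0,"az":1,"gripper":-1},
  {"tx":-0.33,"ty":0.46,"tz":0,"ax":0,"ay":0,"az":1,"gripper":-1},
])

```text
time: 10.88
position: [0.6282, 0.0367, 0.2287]
orientation: [-3.14, 0.023, 0.64]
force: [-0.2, 0.6, 0.1]
opening: 0.0855
```

```bash
python3 -c "
from h import *
plan(np.array([.64,-.037,.24]),-.09,-1)"
```

```text
[0.6282 0.0367 0.2287] [-3.14   0.023  0.64 ] F [-0.2  0.6  0.1] t 10.875
[{"tx": -0.12, "ty": 0.24, "tz": -0.04, "ax": 0.01, "ay": 0.03, "az": 0.87, "gripper": -1}, {"tx": -0.1, "ty": 0.25, "tz": -0.04, "ax": 0.01, "ay": 0.03, "az": 0.87, "gripper": -1}, {"tx": -0.07, "ty": 0.26, "tz": -0.04, "ax": 0.01, "ay": 0.03, "az": 0.87, "gripper": -1}, {"tx": -0.05, "ty": 0.26, "tz": -0.04, "ax": 0.01, "ay": 0.02, "az": 0.87, "gripper": -1}, {"tx": -0.02, "ty": 0.26, "tz": -0.04, "ax": 0.0, "ay": 0.03, "az": 0.87, "gripper": -1}]
[{"tx": 0.01, "ty": 0.27, "tz": -0.04, "ax": 0.01, "ay": 0.02, "az": 0.87, "gripper": -1}, {"tx": 0.04, "ty": 0.26, "tz": -0.04, "ax": 0.0, "ay": 0.03, "az": 0.86, "gripper": -1}]
```

Call:
step_arm([
  {"tx":-0.12,"ty":0.24,"tz":-0.04,"ax":0.01,"ay":0.04,"az":0.9,"gripper":-1},
  {"tx":-0.1,"ty":0.25,"tz":-0.04,"ax":0.01,"ay":0.04,"az":0.9,"gripper":-1},
  {"tx":-0.07,"ty":0.26,"tz":-0.04,"ax":0.01,"ay":0.04,"az":0.9,"gripper":-1},
  {"tx":-0.05,"ty":0.26,"tz":-0.04,"ax":0.01,"ay":0.03,"az":0.9,"gripper":-1},
  {"tx":-0.02,"ty":0.26,"tz":-0.04,"ax":0,"ay":0.03,"az":0.9,"gripper":-1},
])

```text
time: 11.5
position: [0.6331, -0.0202, 0.2301]
orientation: [3.138, 0.012, 0.079]
force: [-1.0, -0.2, 0.2]
opening: 0.0853
```

Call:
step_arm([
  {"tx":0.01,"ty":0.27,"tz":-0.04,"ax":0.01,"ay":0.02,"az":0.8,"gripper":-1},
  {"tx":0,"ty":0.26,"tz":-0.04,"ax":0,"ay":0.03,"az":0.5,"gripper":-1},
  {"tx":0,"ty":0,"tz":0,"ax":0,"ay":0,"az":0,"gripper":-1},
  {"tx":0,"ty":0,"tz":0,"ax":0,"ay":0,"az":0,"gripper":-1},
])

```text
time: 12.0
position: [0.6327, -0.0429, 0.2298]
orientation: [3.135, 0.011, -0.083]
force: [-0.4, 0.6, -0.0]
opening: 0.0853
```

```bash
python3 -c "
from h import *
P=manip.camera_params('wrist');im=manip.read_camera('wrist').copy()
for q in manip.cut_out('block_centre','wrist')[:2]:
  c=max(cv2.findContours(q['pixels'].astype('uint8'),0,2)[0],key=len); X=np.array([at('wrist',x,.026,P)[:2] for x in c[:,0].astype(float)])
  r=cv2.minAreaRect((X*1000).astype(np.float32)); print(q['p'],q['location'],r, cv2.minAreaRect(c))
  cv2.drawContours(im,[c],-1,(255,0,0),1)
cv2.imwrite('pics/w5.png',im[:,:,::-1])
plan(np.array([.65,-.037,.24]),-.09,-1)"
```

```text
0.6 [310.1, 161.2] ((652.1580200195312, -35.758060455322266), (32.86259841918945, 90.57843017578125), 80.35626220703125) ((310.25885009765625, 160.13528442382812), (28.914583206176758, 77.07999420166016), 4.398705005645752)
[ 0.6327 -0.0429  0.23  ] [ 3.135  0.011 -0.083] F [-0.   0.7 -0.2] t 12.1
[{"tx": 0.42, "ty": -0.18, "tz": -0.26, "ax": 0.06, "ay": 0.09, "az": 0.06, "gripper": -1}]
```

View pics/w5.png

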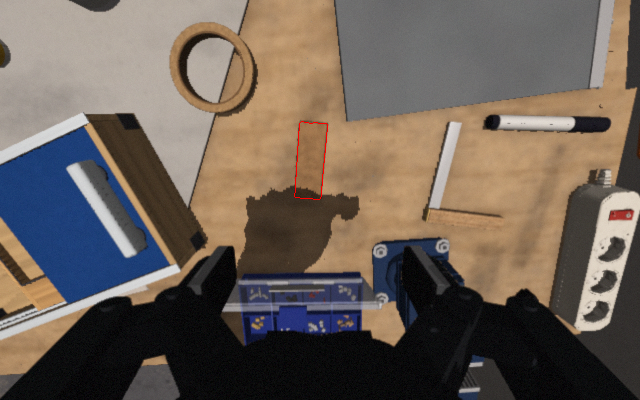

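The wrist picture shows the block at (310,160), cut out cleanly. It measures 33 × 91 mm, with its centre at (0.652, -0.036) and its long axis at -0.168 rad. The organiser lid at rows 273–305 is well clear.

```bash
python3 -c "
from h import *
plan(np.array([.654,-.036,.10]),-.168,-1)"
```

```text
[ 0.6327 -0.0429  0.23  ] [ 3.135  0.011 -0.083] F [-0.   0.7 -0.2] t 12.1
[{"tx": 0.14, "ty": -0.06, "tz": 0.81, "ax": 0.02, "ay": 0.02, "az": 0.18, "gripper": -1}, {"tx": 0.13, "ty": -0.06, "tz": 0.81, "ax": 0.01, "ay": 0.02, "az": 0.18, "gripper": -1}, {"tx": 0.13, "ty": -0.06, "tz": 0.81, "ax": 0.02, "ay": 0.02, "az": 0.18, "gripper": -1}, {"tx": 0.13, "ty": -0.06, "tz": 0.82, "ax": 0.01, "ay": 0.03, "az": 0.17, "gripper": -1}]
```

Call:
step_arm([
  {"tx":0.14,"ty":-0.06,"tz":0.82,"ax":0.02,"ay":0.03,"az":0.18,"gripper":-1},
  {"tx":0.13,"ty":-0.06,"tz":0.82,"ax":0.02,"ay":0.03,"az":0.18,"gripper":-1},
  {"tx":0.13,"ty":-0.06,"tz":0.82,"ax":0.02,"ay":0.02,"az":0.18,"gripper":-1},
  {"tx":0.13,"ty":-0.06,"tz":0.7,"ax":0.01,"ay":0.03,"az":0.18,"gripper":-1},
  {"tx":0,"ty":0,"tz":0,"ax":0,"ay":0,"az":0,"gripper":-1},
])

```text
time: 12.72
position: [0.6562, -0.0332, 0.101]
orientation: [-3.137, -0.006, -0.165]
force: [0.1, -0.3, 0.3]
opening: 0.0852
```

```bash
python3 -c "
from h import *
plan(np.array([.653,-.036,.024]),-.168,-1)"
```

```text
[ 0.6562 -0.0332  0.101 ] [-3.137 -0.006 -0.165] F [ 0.1 -0.3  0.3] t 12.725
[{"tx": -0.04, "ty": 0.05, "tz": 0.96, "ax": -0.02, "ay": -0.02, "az": 0.01, "gripper": -1}, {"tx": -0.04, "ty": 0.04, "tz": 0.96, "ax": -0.01, "ay": -0.03, "az": 0.01, "gripper": -1}]
```

Call:
step_arm([
  {"tx":-0.04,"ty":0.05,"tz":0.8,"ax":-0.02,"ay":-0.03,"az":0.01,"gripper":-1},
  {"tx":-0.04,"ty":0.05,"tz":0.8,"ax":-0.02,"ay":-0.02,"az":0.01,"gripper":-1},
  {"tx":0,"ty":0,"tz":0.15,"ax":0,"ay":0,"az":0,"gripper":-1},
  {"tx":0,"ty":0,"tz":0.05,"ax":0,"ay":0,"az":0,"gripper":-1},
])

```text
time: 13.22
position: [0.6555, -0.0365, 0.0331]
orientation: [-3.141, -0.006, -0.163]
force: [-0.3, -0.2, 0.0]
opening: 0.0855
```

```bash
python3 -c "
from h import *
plan(np.array([.653,-.036,.024]),-.168,-1)"
```

```text
[ 0.6555 -0.0365  0.0331] [-3.141 -0.006 -0.163] F [-0.3 -0.2  0. ] t 13.225
[{"tx": -0.06, "ty": -0.0, "tz": 0.23, "ax": -0.0, "ay": -0.05, "az": 0.04, "gripper": -1}]
```

Call:
step_arm([
  {"tx":-0.05,"ty":0,"tz":0.25,"ax":0,"ay":-0.05,"az":0.03,"gripper":-1},
  {"tx":0,"ty":0,"tz":0,"ax":0,"ay":0,"az":0,"gripper":1},
  {"tx":0,"ty":0,"tz":0,"ax":0,"ay":0,"az":0,"gripper":1},
  {"tx":0,"ty":0,"tz":0,"ax":0,"ay":0,"az":0,"gripper":1},
  {"tx":0,"ty":0,"tz":0,"ax":0,"ay":0,"az":0,"gripper":1},
])

```text
time: 13.85
position: [0.6552, -0.0361, 0.0259]
orientation: [-3.14, -0.004, -0.166]
force: [0.0, -0.0, -1.2]
opening: 0.0306
```

Call:
step_arm([
  {"tx":0,"ty":0,"tz":-0.5,"ax":0,"ay":0,"az":0,"gripper":1},
  {"tx":0,"ty":0,"tz":-1,"ax":0,"ay":0,"az":0,"gripper":1},
  {"tx":0,"ty":0,"tz":-1,"ax":0,"ay":0,"az":0,"gripper":1},
  {"tx":0,"ty":0,"tz":-1,"ax":0,"ay":0,"az":0,"gripper":1},
  {"tx":0,"ty":0,"tz":-0.5,"ax":0,"ay":0,"az":0,"gripper":1},
])

```text
time: 14.48
position: [0.6535, -0.037, 0.1943]
orientation: [-3.141, -0.002, -0.168]
force: [-0.2, -0.2, -0.1]
opening: 0.0309
```

```bash
python3 -c "
from h import *
plan(cw(0,.100,.19),.302,1,.9,.6)"
```

```text
[ 0.6535 -0.037   0.1943] [-3.141e+00 -2.000e-03 -1.680e-01] F [-0.2 -0.2 -0.1] t 14.475
[{"tx": -0.32, "ty": -0.79, "tz": 0.01, "ax": -0.0, "ay": -0.0, "az": -0.3, "gripper": 1}, {"tx": -0.29, "ty": -0.8, "tz": 0.01, "ax": -0.0, "ay": -0.0, "az": -0.3, "gripper": 1}, {"tx": -0.26, "ty": -0.8, "tz": 0.01, "ax": -0.0, "ay": -0.0, "az": -0.3, "gripper": 1}, {"tx": -0.23, "ty": -0.81, "tz": 0.01, "ax": -0.0, "ay": -0.0, "az": -0.3, "gripper": 1}, {"tx": -0.2, "ty": -0.82, "tz": 0.01, "ax": -0.0, "ay": -0.0, "az": -0.3, "gripper": 1}]
[{"tx": -0.17, "ty": -0.83, "tz": 0.01, "ax": -0.0, "ay": -0.0, "az": -0.3, "gripper": 1}, {"tx": -0.14, "ty": -0.83, "tz": 0.01, "ax": 0.0, "ay": -0.0, "az": -0.3, "gripper": 1}, {"tx": -0.11, "ty": -0.84, "tz": 0.01, "ax": 0.0, "ay": -0.0, "az": -0.3, "gripper": 1}, {"tx": -0.08, "ty": -0.84, "tz": 0.01, "ax": 0.0, "ay": -0.0, "az": -0.3, "gripper": 1}, {"tx": -0.05, "ty": -0.85, "tz": 0.0, "ax": 0.0, "ay": -0.0, "az": -0.3, "gripper": 1}]
[{"tx": -0.02, "ty": -0.85, "tz": 0.01, "ax": 0.0, "ay": -0.01, "az": -0.31, "gripper": 1}, {"tx": 0.02, "ty": -0.84, "tz": 0.0, "ax": 0.0, "ay": -0.0, "az": -0.3, "gripper": 1}, {"tx": 0.05, "ty": -0.85, "tz": 0.01, "ax": 0.0, "ay": -0.01, "az": -0.31, "gripper": 1}]
```

Call:
step_arm([
  {"tx":-0.32,"ty":-0.79,"tz":0.01,"ax":0,"ay":0,"az":-0.3,"gripper":1},
  {"tx":-0.29,"ty":-0.8,"tz":0.01,"ax":0,"ay":0,"az":-0.3,"gripper":1},
  {"tx":-0.26,"ty":-0.8,"tz":0.01,"ax":0,"ay":0,"az":-0.3,"gripper":1},
  {"tx":-0.23,"ty":-0.81,"tz":0.01,"ax":0,"ay":0,"az":-0.3,"gripper":1},
  {"tx":-0.2,"ty":-0.82,"tz":0.01,"ax":0,"ay":0,"az":-0.3,"gripper":1},
])

```text
time: 15.1
position: [0.6173, 0.1282, 0.2019]
orientation: [-3.141, -0.011, 0.009]
force: [0.8, -0.7, -1.3]
opening: 0.0308
```

Call:
step_arm([
  {"tx":-0.17,"ty":-0.83,"tz":0.01,"ax":0,"ay":0,"az":-0.3,"gripper":1},
  {"tx":-0.14,"ty":-0.83,"tz":0.01,"ax":0,"ay":0,"az":-0.3,"gripper":1},
  {"tx":-0.11,"ty":-0.84,"tz":0.01,"ax":0,"ay":0,"az":-0.3,"gripper":1},
  {"tx":-0.08,"ty":-0.84,"tz":0.01,"ax":0,"ay":0,"az":-0.3,"gripper":1},
  {"tx":-0.05,"ty":-0.85,"tz":0,"ax":0,"ay":0,"az":-0.3,"gripper":1},
])

```text
time: 15.72
position: [0.5794, 0.2977, 0.2068]
orientation: [3.141, -0.014, 0.193]
force: [0.1, -0.5, -1.3]
opening: 0.0304
```

Call:
step_arm([
  {"tx":0,"ty":-0.8,"tz":0,"ax":0,"ay":0,"az":-0.3,"gripper":1},
  {"tx":0,"ty":-0.6,"tz":0,"ax":0,"ay":0,"az":-0.3,"gripper":1},
  {"tx":0,"ty":0,"tz":0,"ax":0,"ay":0,"az":0,"gripper":1},
])

```text
time: 16.1
position: [0.5659, 0.3569, 0.2095]
orientation: [3.141, -0.015, 0.272]
force: [0.4, -0.0, -0.7]
opening: 0.0306
```

```bash
python3 -c "
from h import *
plan(cw(0,.100,.13),.302,1,.9,.6)"
```

```text
[0.5659 0.3569 0.2095] [ 3.141 -0.015  0.272] F [ 0.4 -0.  -0.7] t 16.1
[{"tx": 0.02, "ty": -0.3, "tz": 0.66, "ax": 0.0, "ay": -0.04, "az": -0.08, "gripper": 1}, {"tx": 0.03, "ty": -0.31, "tz": 0.66, "ax": 0.0, "ay": -0.04, "az": -0.09, "gripper": 1}, {"tx": 0.04, "ty": -0.3, "tz": 0.67, "ax": 0.01, "ay": -0.05, "az": -0.08, "gripper": 1}]
```

Call:
step_arm([
  {"tx":0.02,"ty":-0.28,"tz":0.6,"ax":0,"ay":-0.05,"az":-0.1,"gripper":1},
  {"tx":0.03,"ty":-0.28,"tz":0.6,"ax":0,"ay":-0.05,"az":-0.1,"gripper":1},
  {"tx":0.04,"ty":-0.25,"tz":0.6,"ax":0,"ay":-0.04,"az":-0.08,"gripper":1},
  {"tx":0,"ty":0,"tz":0,"ax":0,"ay":0,"az":0,"gripper":1},
])

```text
time: 16.6
position: [0.561, 0.3877, 0.132]
orientation: [3.139, 0.005, 0.303]
force: [0.8, -0.5, -0.7]
opening: 0.0306
```

```bash
python3 -c "
from h import *
plan(cw(0,.095,.041),.302,1,.6,.6)
P=manip.camera_params('wrist');im=manip.read_camera('wrist').copy()
def line(pts,col): cv2.polylines(im,[np.int32(np.round(proj('wrist',np.array(pts),P)*8))],True,col,1,16,3)
R=lambda x0,x1,y0,y1,z:[cw(x,y,z) for x,y in[(x1,y1),(x1,y0),(x0,y0),(x0,y1)]]
line(R(-.088,.088,-.168,.168,.083),(255,0,0))
line(R(-.075,.075,.03,.160,.068),(0,255,0))
cv2.imwrite('pics/w6.png',im[:,:,::-1])"
```

```text
[0.561  0.3877 0.132 ] [3.139 0.005 0.303] F [ 0.8 -0.5 -0.7] t 16.6
[{"tx": 0.01, "ty": -0.0, "tz": 0.57, "ax": 0.01, "ay": 0.01, "az": 0.0, "gripper": 1}, {"tx": 0.0, "ty": -0.0, "tz": 0.57, "ax": 0.0, "ay": 0.01, "az": 0.0, "gripper": 1}, {"tx": 0.01, "ty": -0.01, "tz": 0.57, "ax": 0.01, "ay": 0.01, "az": 0.01, "gripper": 1}, {"tx": 0.0, "ty": -0.0, "tz": 0.56, "ax": 0.0, "ay": 0.01, "az": 0.0, "gripper": 1}]
```

View pics/w6.png

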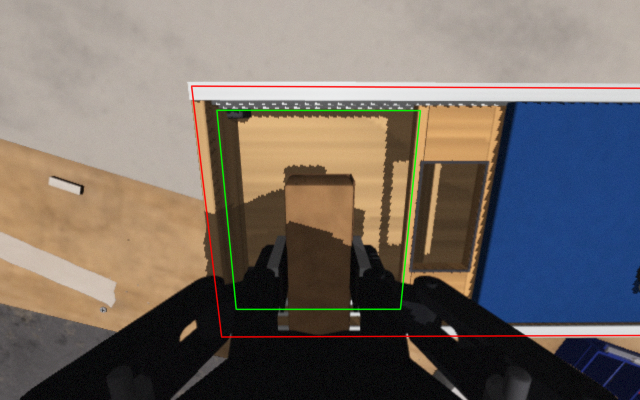

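The held block (285–355, 175–335) is centred in the predicted opening, and the lower door's edge at column 418 sits where full travel puts it. Now down into the bay.

Call:
step_arm([
  {"tx":0,"ty":0,"tz":0.6,"ax":0.01,"ay":0.01,"az":0,"gripper":1},
  {"tx":0,"ty":0,"tz":0.6,"ax":0.01,"ay":0.01,"az":0,"gripper":1},
  {"tx":0,"ty":0,"tz":0.5,"ax":0.01,"ay":0.01,"az":0,"gripper":1},
  {"tx":0,"ty":0,"tz":0.2,"ax":0,"ay":0,"az":0,"gripper":1},
])

```text
time: 17.15
position: [0.5651, 0.3853, 0.0579]
orientation: [-3.141, -0.006, 0.299]
force: [-0.5, 0.7, -0.3]
opening: 0.0309
```

```bash
python3 -c "
from h import *
plan(cw(0,.095,.041),.302,1,.6,.6)"
```

```text
[0.5651 0.3853 0.0579] [-3.141 -0.006  0.299] F [-0.5  0.7 -0.3] t 17.15
[{"tx": -0.07, "ty": -0.1, "tz": 0.42, "ax": -0.0, "ay": -0.05, "az": -0.03, "gripper": 1}]
```

Call:
step_arm([
  {"tx":-0.07,"ty":-0.08,"tz":0.3,"ax":0,"ay":-0.05,"az":0,"gripper":1},
  {"tx":0,"ty":0,"tz":0.12,"ax":0,"ay":0,"az":0,"gripper":1},
  {"tx":0,"ty":0,"tz":0,"ax":0,"ay":0,"az":0,"gripper":1},
])

```text
time: 17.52
position: [0.562, 0.3876, 0.0407]
orientation: [-3.141, -0.0, 0.299]
force: [-0.1, -0.0, -0.6]
opening: 0.031
```

Release with a half-open gripper, pause, then lift straight up.

Call:
step_arm([
  {"tx":0,"ty":0,"tz":0,"ax":0,"ay":0,"az":0,"gripper":-0.3},
  {"tx":0,"ty":0,"tz":0,"ax":0,"ay":0,"az":0,"gripper":-0.3},
  {"tx":0,"ty":0,"tz":0,"ax":0,"ay":0,"az":0,"gripper":-0.3},
  {"tx":0,"ty":0,"tz":0,"ax":0,"ay":0,"az":0,"gripper":-0.3},
  {"tx":0,"ty":0,"tz":-0.3,"ax":0,"ay":0,"az":0,"gripper":-0.3},
])

```text
time: 18.15
position: [0.5622, 0.3879, 0.054]
orientation: [-3.141, -0.001, 0.299]
force: [-0.5, -0.2, 0.0]
opening: 0.0555
```

Call:
step_arm([
  {"tx":0,"ty":0,"tz":-0.6,"ax":0,"ay":0,"az":0,"gripper":-0.3},
  {"tx":0,"ty":0,"tz":-0.9,"ax":0,"ay":0,"az":0,"gripper":-0.3},
  {"tx":0,"ty":0,"tz":-0.9,"ax":0,"ay":0,"az":0,"gripper":-0.3},
  {"tx":0,"ty":0,"tz":0,"ax":0,"ay":0,"az":0,"gripper":1},
  {"tx":0,"ty":0,"tz":0,"ax":0,"ay":0,"az":0,"gripper":1},
])

```text
time: 18.77
position: [0.5626, 0.3876, 0.1566]
orientation: [-3.14, -0.003, 0.298]
force: [0.0, 0.4, -0.5]
opening: 0.0198
```

```bash
python3 -c "
from h import *
P=manip.camera_params('wrist');im=manip.read_camera('wrist').copy()
for q in manip.cut_out('block_centre','wrist')[:2]:
  c=max(cv2.findContours(q['pixels'].astype('uint8'),0,2)[0],key=len); X=np.array([at('wrist',x,.040,P)[:2] for x in c[:,0].astype(float)])
  print(q['p'],q['location'],cv2.minAreaRect((X*1000).astype(np.float32)))
cv2.imwrite('pics/w7.png',im[:,:,::-1])
plan(cw(0,.002,.15),1.873,1,.9,.9)"
```

```text
0.94 [318.8, 202.6] ((560.455810546875, 387.26348876953125), (92.60297393798828, 32.75646209716797), 16.756046295166016)
[0.5628 0.3874 0.1562] [-3.14e+00 -3.00e-03  2.98e-01] F [0.1 0.7 0.1] t 18.875
[{"tx": -0.0, "ty": 0.15, "tz": 0.01, "ax": 0.0, "ay": -0.0, "az": -0.88, "gripper": 1}, {"tx": -0.02, "ty": 0.15, "tz": 0.01, "ax": 0.0, "ay": -0.0, "az": -0.87, "gripper": 1}, {"tx": -0.03, "ty": 0.15, "tz": 0.01, "ax": 0.0, "ay": -0.0, "az": -0.88, "gripper": 1}, {"tx": -0.05, "ty": 0.15, "tz": 0.01, "ax": 0.0, "ay": -0.0, "az": -0.87, "gripper": 1}, {"tx": -0.06, "ty": 0.14, "tz": 0.01, "ax": 0.0, "ay": -0.0, "az": -0.88, "gripper": 1}]
[{"tx": -0.08, "ty": 0.13, "tz": 0.01, "ax": 0.0, "ay": -0.0, "az": -0.87, "gripper": 1}, {"tx": -0.09, "ty": 0.12, "tz": 0.01, "ax": 0.0, "ay": -0.0, "az": -0.88, "gripper": 1}, {"tx": -0.1, "ty": 0.11, "tz": 0.01, "ax": 0.0, "ay": -0.0, "az": -0.87, "gripper": 1}, {"tx": -0.12, "ty": 0.1, "tz": 0.01, "ax": 0.0, "ay": -0.0, "az": -0.88, "gripper": 1}, {"tx": -0.13, "ty": 0.09, "tz": 0.01, "ax": 0.0, "ay": -0.0, "az": -0.87, "gripper": 1}]
[{"tx": -0.13, "ty": 0.08, "tz": 0.01, "ax": 0.0, "ay": -0.0, "az": -0.88, "gripper": 1}, {"tx": -0.14, "ty": 0.06, "tz": 0.01, "ax": 0.01, "ay": -0.0, "az": -0.87, "gripper": 1}, {"tx": -0.15, "ty": 0.05, "tz": 0.01, "ax": 0.0, "ay": -0.01, "az": -0.88, "gripper": 1}, {"tx": -0.15, "ty": 0.03, "tz": 0.01, "ax": 0.01, "ay": -0.0, "az": -0.87, "gripper": 1}, {"tx": -0.15, "ty": 0.01, "tz": 0.01, "ax": 0.0, "ay": -0.01, "az": -0.88, "gripper": 1}]
```

View pics/w7.png

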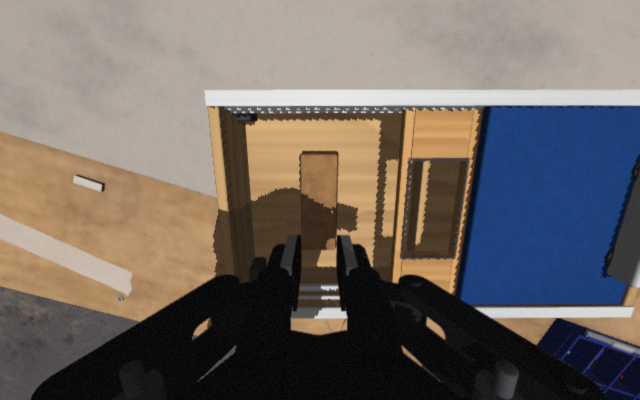

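The block lies flat and free in the bay at (319,203), at yaw 0.29 like the case. The hole is at cols 408–468, rows 158–258. Closed, the fingers are thin enough along the jaw axis to enter it without turning.

```bash
python3 -c "
from h import *
c,s=np.cos(.302),np.sin(.302)
for uv in [(410,158),(468,158),(404,258),(460,258)]:
  X=at('wrist',uv,.068)-cw(0,0,.068); print(np.round([c*X[0]+s*X[1],-s*X[0]+c*X[1]],4))
plan(cw(0,.003,.115),.302,1,.6,.9)"
```

```text
[0.0428 0.0249]
[ 0.0427 -0.0191]
[-0.0411  0.0226]
[-0.0413 -0.0245]
[0.5628 0.3874 0.1562] [-3.14e+00 -3.00e-03  2.98e-01] F [0.1 0.7 0.1] t 18.875
[{"tx": -0.0, "ty": 0.45, "tz": 0.21, "ax": -0.0, "ay": -0.01, "az": -0.01, "gripper": 1}, {"tx": -0.01, "ty": 0.46, "tz": 0.2, "ax": -0.0, "ay": -0.0, "az": -0.01, "gripper": 1}, {"tx": -0.0, "ty": 0.45, "tz": 0.21, "ax": -0.0, "ay": -0.01, "az": -0.01, "gripper": 1}, {"tx": -0.01, "ty": 0.46, "tz": 0.2, "ax": -0.0, "ay": -0.0, "az": -0.0, "gripper": 1}, {"tx": -0.0, "ty": 0.45, "tz": 0.21, "ax": -0.01, "ay": -0.01, "az": -0.01, "gripper": 1}]
```

Call:
step_arm([
  {"tx":0,"ty":0.6,"tz":0,"ax":0,"ay":-0.01,"az":-0.02,"gripper":1},
  {"tx":0,"ty":0.6,"tz":0.2,"ax":0,"ay":0,"az":-0.01,"gripper":1},
  {"tx":0,"ty":0.6,"tz":0.3,"ax":0,"ay":0,"az":0,"gripper":1},
  {"tx":0,"ty":0.4,"tz":0.3,"ax":0,"ay":0,"az":0,"gripper":1},
  {"tx":0,"ty":0,"tz":0,"ax":0,"ay":0,"az":0,"gripper":1},
])

```text
time: 19.5
position: [0.5896, 0.2946, 0.12]
orientation: [3.139, 0.003, 0.299]
force: [-0.3, -0.3, -0.4]
opening: -0.0001
```

```bash
python3 -c "
from h import *
plan(cw(0,.003,.115),.302,1,.6,.9)"
```

```text
[0.5896 0.2946 0.12  ] [3.139e+00 3.000e-03 2.990e-01] F [-0.3 -0.3 -0.4] t 19.5
[{"tx": 0.02, "ty": -0.14, "tz": 0.12, "ax": 0.02, "ay": 0.02, "az": -0.03, "gripper": 1}]
```

Call:
step_arm([
  {"tx":0,"ty":-0.18,"tz":0.1,"ax":0.02,"ay":0.02,"az":-0.02,"gripper":1},
  {"tx":0,"ty":0,"tz":0.3,"ax":0,"ay":0,"az":0,"gripper":1},
  {"tx":0,"ty":0,"tz":0.5,"ax":0,"ay":0,"az":0,"gripper":1},
  {"tx":0,"ty":0,"tz":0.4,"ax":0,"ay":0,"az":0,"gripper":1},
  {"tx":0,"ty":0,"tz":0.05,"ax":0,"ay":0,"az":0,"gripper":1},
])

```text
time: 20.12
position: [0.5859, 0.3054, 0.0615]
orientation: [-3.14, 0.001, 0.306]
force: [-0.8, -0.1, 0.5]
opening: -0.0004
```

```bash
python3 -c "
from h import *
plan(cw(0,.003,.070),.302,1,.6,.9)
plan(cw(0,.140,.070),.302,1,.6,.9)"
```

```text
[0.5859 0.3054 0.0615] [-3.14e+00  1.00e-03  3.06e-01] F [-0.8 -0.1  0.5] t 20.125
[{"tx": 0.03, "ty": 0.14, "tz": -0.21, "ax": -0.01, "ay": 0.01, "az": 0.03, "gripper": 1}]
[0.5859 0.3054 0.0615] [-3.14e+00  1.00e-03  3.06e-01] F [-0.8 -0.1  0.5] t 20.125
[{"tx": 0.01, "ty": -0.55, "tz": -0.03, "ax": -0.0, "ay": 0.0, "az": 0.01, "gripper": 1}, {"tx": 0.01, "ty": -0.55, "tz": -0.04, "ax": -0.0, "ay": 0.0, "az": 0.0, "gripper": 1}, {"tx": 0.0, "ty": -0.55, "tz": -0.03, "ax": -0.0, "ay": 0.0, "az": 0.01, "gripper": 1}, {"tx": 0.01, "ty": -0.54, "tz": -0.04, "ax": -0.0, "ay": 0.0, "az": 0.0, "gripper": 1}, {"tx": 0.0, "ty": -0.55, "tz": -0.03, "ax": -0.01, "ay": 0.01, "az": 0.01, "gripper": 1}]
[{"tx": 0.01, "ty": -0.54, "tz": -0.04, "ax": -0.0, "ay": 0.0, "az": 0.0, "gripper": 1}]
```

Fingertips are at z ≈ 0.043, only 3 mm over the block's top, so I raise them by 9 mm before pushing left.

Call:
step_arm([
  {"tx":0,"ty":0,"tz":-0.23,"ax":0,"ay":0,"az":0,"gripper":1},
  {"tx":0,"ty":0,"tz":0,"ax":0,"ay":0,"az":0,"gripper":1},
])

```text
time: 20.38
position: [0.5864, 0.3051, 0.0714]
orientation: [-3.141, 0.001, 0.305]
force: [0.2, 0.0, 0.1]
opening: -0.0
```

Call:
step_arm([
  {"tx":0,"ty":-0.45,"tz":0,"ax":0,"ay":0,"az":0,"gripper":1},
  {"tx":0,"ty":-0.45,"tz":0,"ax":0,"ay":0,"az":0,"gripper":1},
  {"tx":0,"ty":-0.45,"tz":0,"ax":0,"ay":0,"az":0,"gripper":1},
  {"tx":0,"ty":-0.45,"tz":0,"ax":0,"ay":0,"az":0,"gripper":1},
])

```text
time: 20.88
position: [0.5642, 0.3773, 0.0725]
orientation: [-3.141, -0.001, 0.304]
force: [1.1, -2.2, -1.3]
opening: 0.0003
```

```bash
python3 -c "
from h import *
plan(cw(0,.142,.070),.302,1,.6,.9)"
```

```text
[0.5642 0.3773 0.0725] [-3.141e+00 -1.000e-03  3.040e-01] F [ 1.1 -2.2 -1.3] t 20.875
[{"tx": 0.01, "ty": -0.49, "tz": 0.02, "ax": -0.0, "ay": -0.0, "az": 0.0, "gripper": 1}, {"tx": 0.0, "ty": -0.48, "tz": 0.02, "ax": -0.0, "ay": -0.0, "az": 0.01, "gripper": 1}, {"tx": 0.01, "ty": -0.49, "tz": 0.02, "ax": -0.0, "ay": -0.01, "az": 0.0, "gripper": 1}]
```

Call:
step_arm([
  {"tx":0,"ty":-0.45,"tz":0,"ax":0,"ay":0,"az":0,"gripper":1},
  {"tx":0,"ty":-0.4,"tz":0,"ax":0,"ay":0,"az":0,"gripper":1},
  {"tx":0,"ty":-0.25,"tz":0,"ax":0,"ay":0,"az":0,"gripper":1},
])

```text
time: 21.25
position: [0.5495, 0.4243, 0.0725]
orientation: [-3.141, -0.002, 0.306]
force: [1.4, -1.1, -0.6]
opening: 0.0003
```

Call:
step_arm([
  {"tx":0,"ty":-0.2,"tz":0,"ax":0,"ay":0,"az":0,"gripper":1},
  {"tx":0,"ty":-0.15,"tz":0,"ax":0,"ay":0,"az":0,"gripper":1},
])

```text
time: 21.5
position: [0.5469, 0.4327, 0.0725]
orientation: [3.135, -0.001, 0.303]
force: [6.1, -23.7, 1.9]
opening: -0.0002
```

Call:
step_arm([
  {"tx":0,"ty":-0.15,"tz":0,"ax":0,"ay":0,"az":0,"gripper":1},
  {"tx":0,"ty":-0.15,"tz":0,"ax":0,"ay":0,"az":0,"gripper":1},
])

```text
time: 21.75
position: [0.5468, 0.4324, 0.0727]
orientation: [3.121, 0.0, 0.294]
force: [2.7, -14.3, 2.0]
opening: -0.0003
```

The door has hit its stop at local y ≈ 0.142. Next I withdraw and check.

Call:
step_arm([
  {"tx":0,"ty":0.2,"tz":-0.3,"ax":-0.08,"ay":0,"az":-0.05,"gripper":1},
  {"tx":0,"ty":0,"tz":-0.9,"ax":-0.08,"ay":0,"az":0,"gripper":1},
  {"tx":0,"ty":0,"tz":-1,"ax":0,"ay":0,"az":0,"gripper":1},
  {"tx":0,"ty":0.3,"tz":-1,"ax":0,"ay":0,"az":0,"gripper":1},
  {"tx":-0.5,"ty":0.5,"tz":-1,"ax":0,"ay":0,"az":0,"gripper":1},
])

```text
time: 22.38
position: [0.5363, 0.3941, 0.245]
orientation: [3.101, 0.007, 0.301]
force: [0.0, -1.3, 0.9]
opening: -0.0005
```

Call:
step_arm([
  {"tx":-0.8,"ty":0.5,"tz":-0.5,"ax":0,"ay":0,"az":0,"gripper":1},
  {"tx":-0.5,"ty":0.5,"tz":0,"ax":0,"ay":0,"az":0,"gripper":1},
  {"tx":0,"ty":0,"tz":0,"ax":0,"ay":0,"az":0,"gripper":1},
  {"tx":0,"ty":0,"tz":0,"ax":0,"ay":0,"az":0,"gripper":1},
])

```text
time: 22.88
position: [0.4976, 0.34, 0.2736]
orientation: [3.108, 0.002, 0.3]
force: [-0.3, 0.3, -0.4]
opening: -0.0
```

```bash
python3 -c "
from h import *
P=manip.camera_params('wrist');im=manip.read_camera('wrist').copy()
def line(pts,col): cv2.polylines(im,[np.int32(np.round(proj('wrist',np.array(pts),P)*8))],True,col,1,16,3)
R=lambda x0,x1,y0,y1,z:[cw(x,y,z) for x,y in[(x1,y1),(x1,y0),(x0,y0),(x0,y1)]]
line(R(-.088,.088,-.168,.168,.083),(255,0,0))
line(R(-.04,.04,.111,.153,.068),(0,255,0))
line(R(-.079,.079,-.160,-.024,.080),(255,255,0))
cv2.imwrite('pics/w8.png',cv2.resize(im[50:350,:,::-1],(800,375)))
manip.read_camera('scene')
print([(q['p'],q['location']) for q in manip.cut_out('weight_centre','scene')[:1]])
s=manip.state();print(s['position'],s['force'],s['time'])"
```

```text
[(0.82, [300.5, 259.1])]
[0.49782127 0.33982286 0.27292486] [-0.76984013  0.29545662 -0.60865061] 23.025
```

View pics/w8.png

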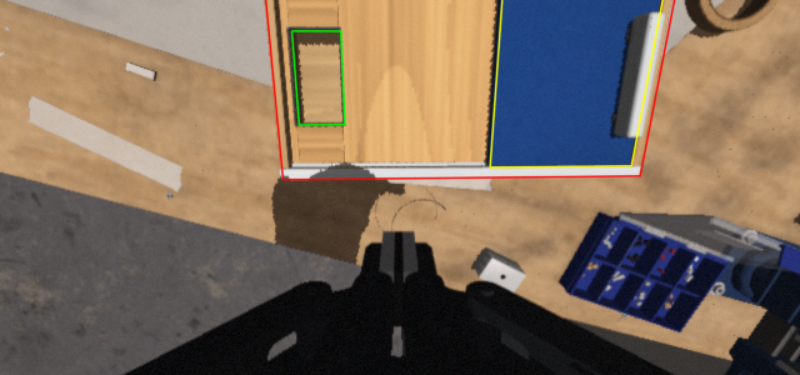

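The hole lies in the green rectangle (lower door fully left) at (318,77). The blue door lies in the yellow one (fully right), with its left edge at column ~498, within about 3 mm. The weight hasn't moved. Handing in.

```bash
python3 -c "
from plant import manip
print(manip.job_done())"
```

```text
the job is handed in; nothing more can be done
None
```

The cork block is in the left bay, both doors are closed over the case, and I handed the job in at about 23 s of the 72 s allowed. No verdict was reported.

- **Doors opened:** I pushed the blue upper door right by its bar until it hit its stop. I then pushed the lower door right by its finger hole to its stop.
- **Block placed:** After I let go, the wrist camera showed it lying flat near the middle of the bay, in line with the case. After the lower door closed over it, it could not be seen again.
- **Final check:** The last picture shows the finger hole where fully left puts it and the blue door within about 3 mm of fully right. The steel weight stayed within about 2 pixels of where it started. The arm was clear, with its force reading at noise level.

Two checks disagreed along the way:
- **Finger-hole network:** it reported the hole about 25 pixels off, so I used the picture instead.
- **Upper door stop:** the blue door's push ended about 5 mm short of my prediction, but the last picture puts the door at its stop.

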